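Fill the fittings box with the hand scoop and hang the scoop up

ROBOT

A 7-joint arm with a two-finger parallel gripper is mounted at the origin on a cart in front of the work surface, level with it; the furniture and walls round the work are solid. World frame = base frame: x ahead of the robot, y to its left, z up, the work surface at z = 0. Lengths are in m, angles in rad, forces in N, time in s.
With the tool pointing down it reaches from about 0.4 to 0.85 m from the base axis. Payload 4.5 kg.
Tool frame: the origin (TCP) lies on the centre line of the jaws, within the pads' length; the fingertips stand r.tcp_to_tips ahead of it and the grasp point (between the pads) lies 11 mm behind it (r.tcp_to_tips is the distance from the TCP to the fingertips, in m); y points along the fingers, x is the direction in which the jaws open and shut, and the axes are right-handed (so a half turn about y gives the same grasp; the last joint's range is limited). The gripper opens to 88 mm and grips with 3 to 60 N. Pads are 18 mm wide; open, the fingers measure 123 mm over their backs; the gripper's body (75 mm by 187 mm) begins 45 mm behind the grasp point.
Start: joints at [1.165, 0.689, -0.195, 1.565, 0.157, 0.902, -0.215], TCP at [0.266, -0.566, 0.247] pointing down, gripper open.
Joint ranges: [-3.01, 3.01], [-0.46, 2.08], [-1.47, 1.51], [0.13, 2.56], [-1, 4.14], [0.04, 2.09], [-2.66, 2.66]. Speed limits (rad/s): [2.57, 2.57, 3.14, 3.14, 3.14, 3.14, 3.14].

INTERFACE

Orientations are given as a unit quaternion [x, y, z, w].
In Python, from plant import r gives the robot as it stands. The module is installed in compiled form; this text tells all that it offers.
- The arm moves only by the shell command python3 -m inch 'ROWS' [OPENING] [FORCE]. ROWS is text: rows parted by semicolons, each of 4 numbers parted by spaces: the shift along the tool's x, y, z in mm, then the turn about the tool's y in degrees. In form: x y z spin; .... A call has 1 to 10 rows; each row is the pose to reach, as a shift and turn from the pose commanded when the call began, along the tool's axes at that moment; what a row does not reach only later rows make up. A row lasts 1/10 s, in which the tool goes at most 50 mm and 8.59 degrees, less where a joint would pass 70% of its speed; a pose out of reach is approached as far as the arm can. A call with a gripper value outside its range is refused whole. OPENING is the gripper command: -1 is shut, 1 is fully open, values between are in proportion, set as the call begins (- or left out, the last holds). The fingers move at their own pace and stop on an object; FORCE is the grip in N (left out, the last holds). Time passes only in rows, so rows that repeat a pose let the fingers close. It gives the time, the measured TCP pose, the force and the opening at its end, in the units of the state.
- r.get_state(): the state, without advancing time (a new reading comes with each control period).
- r.snapshot(name): name is "side" or "top" or "wrist"; returns a dict with "frame" (384x512x3 uint8, red, green, blue), "intrinsics" (3x3 intrinsics, pixels), "dist_coeffs" ([k1, k2, p1, p2, k3] as OpenCV has them; the pictures are not rectified), "R" (3x3) and "t" (3): a world point X has camera coordinates R X + t. Camera axes: x right, y down, z forward; pixel columns grow to the right and rows downward; lengths in m; the calibration is good to about 2 mm. A picture is of the moment at which its call begins. There is no depth.
- r.finish_job(): hands the job in, once; it reports no verdict.
Trained networks look in the newest picture that a camera, given by its name, has taken for a name from the list of things; names that differ only in an ending like _2 or _b are one class to them, and where a whole thing is asked for, a point or a joint stands for the part that bears it (a point fixed in the world has none). Each returns a list of dicts, best first, with "p" (0 to 1); they miss things now and then, are a little off and sometimes report something else, mostly with a low value. They report only what shows in the picture. A call takes as long as a camera call.
- r.trace(camera, name): "region" (384x512 bool, what is visible of it) and "centre" ([row, column] in pixels, amid what is visible of it).
- r.tip_of(camera, name): "centre" ([row, column] in pixels: a listed point, or the origin of a listed thing).
The state is a dict: "clock": time; "q": joint angles; "qd": joint speeds; "joint_torque": joint torques, N m; "tool_pos": TCP position; "eef_rot": TCP orientation; "contact_force": force on the tool from outside, world axes, zero at the start; "moment": the same for the moment, N m; "opening": opening from 0.0 (shut) to 1.0 (fully open).
Only numpy, scipy, OpenCV 4.12 (cv2) and the standard library are available. Lean on these libraries where they do the work, as an engineer would, in place of code of your own. Each camera call takes 0.05 s, during which the arm holds its last target.

TASK

Take the hand scoop and scoop nuts out of the grey stock tray into the grey insert tray of the open steel fittings box, at least four of the five, touching the nuts only with the scoop and spilling none: any you leave behind stay in the tray. Then hang the empty scoop by the wire eye of its handle on the free hook of the tool panel and let go.

Things in the scene. Friction and masses are not known exactly. Their poses are not given: they have to be found in the camera images.
- scoop: flat-bottomed aluminium hand scoop, about 0.16 kg, loose, lying on its bottom. Bowl 90 mm long, 96 wide, walls and floor 2.5, open on top and at the nose; sides rise from nothing near the nose to 42 mm at the back wall. Origin: centre of the bowl's underside; +x to the nose, z up. A straight handle runs from the back wall to -x and 30 degrees up (+z). Hung by its eye it rests with nose down, handle upright
- scoop_bowl (a point): middle of the scoop's bowl, 10 mm above its underside, x = y = 0 in the scoop's frame (axes as the scoop's)
- scoop_lip (a point): middle of the scoop's front edge, on the underside, x = 45 mm in the scoop's frame (axes as the scoop's); the floor thins to 1 mm at this edge
- scoop_grip (a point): middle of the scoop's black grip, where it is best held: x = -102, z = 65 mm in the scoop's frame (axes as the scoop's). The grip is flat-sided, 20 mm across (along y), 22 mm deep, 96 mm long along the handle
- scoop_eye (a point): middle of the wire eye at the handle's end: x = -163, z = 100 mm in the scoop's frame (axes as the scoop's). A loop of 6 mm round wire in the plane of the handle and the scoop's y; opening 26 mm wide (along y), 36 mm long (along the handle); the end bar's centre line is 21 mm past this point, along the handle
- nut_tray: grey sheet-steel stock tray, fixed, open on top: outside 216 mm (its x) by 118 mm (its y), 35 mm high with its rim, walls and floor 3 mm. Origin: centre of its underside. The nuts lie on its floor in the +x half; its -x half is clear at the start
- nut0: steel hexagon nut, 21 mm across flats, 12 mm high, edges chamfered, 25 g, slippery (friction about 0.3), lying flat in the tray at the start. Origin: centre of its lower face; z along its axis
- nut1: steel hexagon nut, 21 mm across flats, 12 mm high, edges chamfered, 25 g, slippery (friction about 0.3), lying flat in the tray at the start. Origin: centre of its lower face; z along its axis
- nut2: steel hexagon nut, 21 mm across flats, 12 mm high, edges chamfered, 25 g, slippery (friction about 0.3), lying flat in the tray at the start. Origin: centre of its lower face; z along its axis
- nut3: steel hexagon nut, 21 mm across flats, 12 mm high, edges chamfered, 25 g, slippery (friction about 0.3), lying flat in the tray at the start. Origin: centre of its lower face; z along its axis
- nut4: steel hexagon nut, 21 mm across flats, 12 mm high, edges chamfered, 25 g, slippery (friction about 0.3), lying flat in the tray at the start. Origin: centre of its lower face; z along its axis
- fitting_box: red steel fittings box, fixed, lid hinged on its -y edge (the right one, seen from the robot) and standing open up to 190 mm high: 200 mm (its x) by 115 (its y), walls 62 high, 2 thick. Origin: centre of its underside. A divider at x = 20 mm parts it: a shallow empty insert tray sits over the larger part (x -98 to 19), the open smaller part (x over 21) holds small fittings
- large_bay (a point): centre of the floor of the empty grey plastic insert tray that sits in the top of the box's larger part, fixed: x = -39.5, z = 36 mm in the box's frame (axes as the box's). Inside it measures 110 (x) by 104 (y) mm; its rim is at z = 66 mm
- free_hook_seat (a point): top of the free hook's arm, 288 mm above the bench, 22 mm out from the face of the fixed tool panel (280 wide, 372 high). 6 mm round wire: a level arm runs 36 mm out from the panel along this point's -x (towards the robot), then turns up to a tip 50 mm out, its top 12 mm above this point. The other hook, with a roll of tape, is 152 mm to one side

How it is judged:
On the way, in this order (a step that is already met when the one before it is completed fails the run):
1. the scoop carries at least one nut clear above the tray (height (world z) of scoop above 0.05 m and distance between any of nut0, nut1, nut2, nut3, nut4 and scoop_bowl below 0.05 m), for 0.2 s.
2. at least four nuts lie in the insert tray of the fittings box (((horizontal distance between nut0 and large_bay below 0.066 m and height (world z) of nut0 below 0.066 m) or (horizontal distance between nut1 and large_bay below 0.066 m and height (world z) of nut1 below 0.066 m)) and ((horizontal distance between nut0 and large_bay below 0.066 m and height (world z) of nut0 below 0.066 m) or (horizontal distance between nut2 and large_bay below 0.066 m and height (world z) of nut2 below 0.066 m)) and ((horizontal distance between nut0 and large_bay below 0.066 m and height (world z) of nut0 below 0.066 m) or (horizontal distance between nut3 and large_bay below 0.066 m and height (world z) of nut3 below 0.066 m)) and ((horizontal distance between nut0 and large_bay below 0.066 m and height (world z) of nut0 below 0.066 m) or (horizontal distance between nut4 and large_bay below 0.066 m and height (world z) of nut4 below 0.066 m)) and ((horizontal distance between nut1 and large_bay below 0.066 m and height (world z) of nut1 below 0.066 m) or (horizontal distance between nut2 and large_bay below 0.066 m and height (world z) of nut2 below 0.066 m)) and ((horizontal distance between nut1 and large_bay below 0.066 m and height (world z) of nut1 below 0.066 m) or (horizontal distance between nut3 and large_bay below 0.066 m and height (world z) of nut3 below 0.066 m)) and ((horizontal distance between nut1 and large_bay below 0.066 m and height (world z) of nut1 below 0.066 m) or (horizontal distance between nut4 and large_bay below 0.066 m and height (world z) of nut4 below 0.066 m)) and ((horizontal distance between nut2 and large_bay below 0.066 m and height (world z) of nut2 below 0.066 m) or (horizontal distance between nut3 and large_bay below 0.066 m and height (world z) of nut3 below 0.066 m)) and ((horizontal distance between nut2 and large_bay below 0.066 m and height (world z) of nut2 below 0.066 m) or (horizontal distance between nut4 and large_bay below 0.066 m and height (world z) of nut4 below 0.066 m)) and ((horizontal distance between nut3 and large_bay below 0.066 m and height (world z) of nut3 below 0.066 m) or (horizontal distance between nut4 and large_bay below 0.066 m and height (world z) of nut4 below 0.066 m))), for 0.2 s.
At the end, for the whole second after the job is handed in: at least four nuts lie in the box's insert tray, the rest in the stock tray; the scoop hangs at rest by its eye on the free hook: eye within 35 mm of the hook's seat seen from above, 45 mm in all, nose more than 126 degrees from upright, lip over 12 mm above the bench (all of step 2 and horizontal distance between scoop_eye and free_hook_seat below 0.035 m and distance between scoop_eye and free_hook_seat below 0.045 m and contact force between scoop and free_hook above 0.3 N and angle between scoop's own x axis and vertical above 2.2 rad and height (world z) of scoop_lip above 0.012 m and linear speed of scoop below 0.05 m/s and ((horizontal distance between nut0 and large_bay below 0.066 m and height (world z) of nut0 below 0.066 m) or (x of nut0 in the frame of nut_tray between -0.1 and 0.1 m and y of nut0 in the frame of nut_tray between -0.053 and 0.053 m)) and ((horizontal distance between nut1 and large_bay below 0.066 m and height (world z) of nut1 below 0.066 m) or (x of nut1 in the frame of nut_tray between -0.1 and 0.1 m and y of nut1 in the frame of nut_tray between -0.053 and 0.053 m)) and ((horizontal distance between nut2 and large_bay below 0.066 m and height (world z) of nut2 below 0.066 m) or (x of nut2 in the frame of nut_tray between -0.1 and 0.1 m and y of nut2 in the frame of nut_tray between -0.053 and 0.053 m)) and ((horizontal distance between nut3 and large_bay below 0.066 m and height (world z) of nut3 below 0.066 m) or (x of nut3 in the frame of nut_tray between -0.1 and 0.1 m and y of nut3 in the frame of nut_tray between -0.053 and 0.053 m)) and ((horizontal distance between nut4 and large_bay below 0.066 m and height (world z) of nut4 below 0.066 m) or (x of nut4 in the frame of nut_tray between -0.1 and 0.1 m and y of nut4 in the frame of nut_tray between -0.053 and 0.053 m))); the robot touches nothing.
It fails at once if the gripper or arm touches a nut (contact force between any of the fingers, the arm and nut0 above 0.5 N or contact force between any of the fingers, the arm and nut1 above 0.5 N or contact force between any of the fingers, the arm and nut2 above 0.5 N or contact force between any of the fingers, the arm and nut3 above 0.5 N or contact force between any of the fingers, the arm and nut4 above 0.5 N).
It also fails if it takes over 64 s, if anything falls off the work surface, if the arm or the gripper's body presses on something with over 40 N, if the wrist force passes 120 N, or if a joint passes its speed limit or range.

## Working session

There is one attempt and no reset: what is moved stays moved. The work goes in short steps, Python scripts to look and compute and a shell command to move; the robot and the scene stay as the last step left them, time stands still between calls to the robot, and variables do not carry over. Pictures are saved under pics/ and viewed, and the job is handed in when it is done.

```bash
mkdir -p pics; cat > h.py <<'E'
import numpy as np, cv2
from plant import r
from scipy.spatial.transform import Rotation as Rn
def snap(cam,fn=None):
    s=r.snapshot(cam)
    if fn: cv2.imwrite('pics/'+fn,s['frame'][:,:,::-1])
    return s
def ray(s,rc):
    p=cv2.undistortPoints(np.array([[[rc[1],rc[0]]]],float),np.array(s['intrinsics']),np.array(s['dist_coeffs']))[0,0]
    R=np.array(s['R']);t=np.array(s['t'])
    d=R.T@np.array([p[0],p[1],1]);return -R.T@t,d/np.linalg.norm(d)
def atz(s,rc,z):
    o,d=ray(s,rc);return o+d*(z-o[2])/d[2]
def tri(rays):
    A=np.zeros((3,3));b=np.zeros(3)
    for o,d in rays:
        P=np.eye(3)-np.outer(d,d);A+=P;b+=P@o
    x=np.linalg.solve(A,b)
    return x,[np.linalg.norm((np.eye(3)-np.outer(d,d))@(x-o)) for o,d in rays]
def proj(s,X):
    return cv2.projectPoints(np.array(X,float).reshape(-1,3),cv2.Rodrigues(np.array(s['R'],float))[0],np.array(s['t'],float),np.array(s['intrinsics']),np.array(s['dist_coeffs']))[0][:,0,::-1]
E
python3 - <<'E'
from h import *
np.set_printoptions(precision=4,suppress=True)
print(r.tcp_to_tips, r.get_state())
S={}
for c in ['side','top','wrist']:
    S[c]=snap(c,c+'0.png'); s=S[c]; print(c,-np.array(s['R']).T@s['t'])
    for n in ['scoop_grip','scoop_eye','scoop_lip','scoop_bowl','scoop','nut_tray','fitting_box','large_bay','free_hook_seat','nut0']:
        print(c,n,[(np.round(d['centre'],1).tolist(),round(d['p'],2)) for d in r.tip_of(c,n)][:6])
E
```

```text
0.008 {'clock': 0.0, 'q': array([ 1.1648,  0.69  , -0.1945,  1.5663,  0.1573,  0.9025, -0.2151]), 'qd': array([ 0.0008, -0.0012, -0.0009,  0.0004,  0.0015,  0.0019, -0.0005]), 'joint_torque': array([ -0.0004, -52.7562,  -1.2667, -15.3428,  -0.0526,   0.0066,
         0.0001]), 'tool_pos': array([ 0.2658, -0.565 ,  0.2459]), 'eef_rot': array([-0.5967,  0.3794, -0.3783,  0.5973]), 'contact_force': array([-0.5683,  0.3472,  0.8887]), 'moment': array([-0.0127, -0.0245, -0.0054]), 'opening': 1.0027905869322178}
side [ 0.6188 -1.0556  0.728 ]
side scoop_grip [([241.2, 223.2], 0.64)]
side scoop_eye [([220.2, 228.8], 0.73), ([324.1, 245.3], 0.65), ([276.8, 218.1], 0.19)]
side scoop_lip [([283.0, 211.6], 0.67)]
side scoop_bowl [([272.8, 210.8], 0.94)]
side scoop [([275.5, 217.1], 0.69)]
side nut_tray [([211.9, 235.8], 0.61)]
side fitting_box [([323.6, 241.4], 0.83)]
side large_bay []
side free_hook_seat [([191.6, 312.4], 0.64)]
side nut0 [([209.1, 252.3], 0.37), ([240.7, 224.8], 0.26)]
top [0.3907 0.0525 1.4028]
top scoop_grip [([235.4, 256.6], 0.77)]
top scoop_eye [([233.1, 240.8], 0.6)]
top scoop_lip [([246.9, 301.7], 0.67)]
top scoop_bowl [([246.7, 287.0], 0.69)]
top scoop [([244.5, 287.1], 0.62)]
top nut_tray [([237.4, 174.2], 0.91)]
top fitting_box [([216.2, 353.1], 0.86)]
top large_bay [([228.2, 354.4], 0.67), ([244.5, 287.6], 0.51)]
top free_hook_seat [([143.8, 305.5], 0.65)]
top nut0 [([222.5, 172.6], 0.59), ([228.7, 162.7], 0.57), ([211.0, 168.2], 0.56), ([211.2, 161.7], 0.56), ([216.9, 164.4], 0.49)]
wrist [ 0.335  -0.5321  0.3848]
wrist scoop_grip []
wrist scoop_eye []
wrist scoop_lip []
wrist scoop_bowl []
wrist scoop []
wrist nut_tray []
wrist fitting_box []
wrist large_bay []
wrist free_hook_seat []
wrist nut0 []
```

```bash
python3 - <<'E'
import cv2
for c in ['side','top']:
    a=cv2.imread(f'pics/{c}0.png'); cv2.imwrite(f'pics/{c}0b.png',cv2.resize(a,(800,600)))
a=cv2.imread('pics/top0.png')[100:300,120:440];cv2.imwrite('pics/top0c.png',cv2.resize(a,(800,500),interpolation=cv2.INTER_CUBIC))
E
```

```text
(no output)
```

View pics/side0b.png

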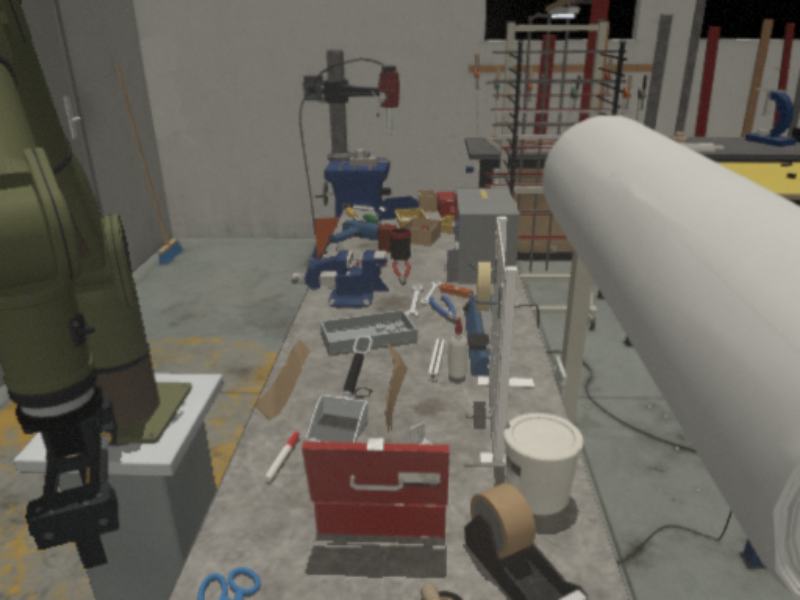

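View pics/top0c.png

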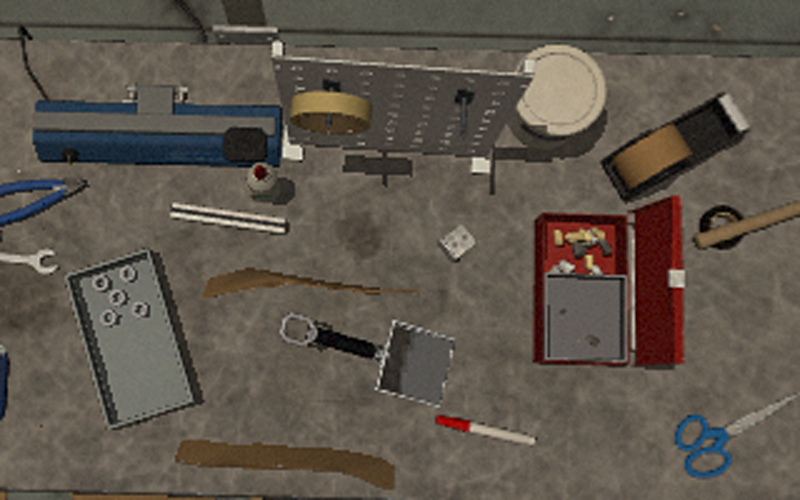

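```bash
python3 - <<'E'
from h import *
np.set_printoptions(precision=4,suppress=True)
s=snap('top');d=snap('side')
for n,z in [('scoop_grip',.065),('scoop_eye',.1),('scoop_lip',0),('scoop_bowl',.01),('nut_tray',0),('fitting_box',0),('large_bay',.036),('free_hook_seat',.288)]:
    a=r.tip_of('top',n);b=r.tip_of('side',n)
    print(n,atz(s,a[0]['centre'],z) if a else None,atz(d,b[0]['centre'],z) if b else None, tri([ray(s,a[0]['centre']),ray(d,b[0]['centre'])]) if a and b else '')
for c,ss,n in [('top',s,'nut_tray'),('top',s,'fitting_box'),('top',s,'scoop')]:
    m=r.trace(c,n)[0]['region'].astype('uint8')
    k,_=cv2.findContours(m,0,1);k=max(k,key=cv2.contourArea);bx=cv2.boxPoints(cv2.minAreaRect(k))
    print(n,[atz(ss,(p[1],p[0]),.035) for p in bx])
for a in r.tip_of('top','nut0'): print(atz(s,a['centre'],.003),a['p'])
st=r.get_state();R=Rn.from_quat(st['eef_rot']).as_matrix();print(R)
w=snap('wrist');print(R.T@(-np.array(w['R']).T@w['t']-st['tool_pos']),'\n',np.array(w['R'])@R)
E
```

```text
scoop_grip [0.4614 0.0499 0.065 ] [0.4668 0.0618 0.065 ] (array([0.4646, 0.0505, 0.0712]), [np.float64(0.0036626486310627642), np.float64(0.0036626486310627595)])
scoop_eye [0.4685 0.112  0.1   ] [0.4726 0.1133 0.1   ] (array([0.4706, 0.1123, 0.1002]), [np.float64(0.00211941453908428), np.float64(0.0021194145390843063)])
scoop_lip [ 0.4412 -0.0896  0.    ] [ 0.4253 -0.0806  0.    ] (array([ 0.4342, -0.0902,  0.0083]), [np.float64(0.006862146264799575), np.float64(0.0068621462647996245)])
scoop_bowl [ 0.4463 -0.0493  0.01  ] [ 0.442  -0.0405  0.01  ] (array([ 0.4448, -0.0491,  0.0163]), [np.float64(0.0013040850029240006), np.float64(0.0013040850029240414)])
nut_tray [0.4639 0.3445 0.    ] [0.475  0.3704 0.    ] (array([0.4704, 0.3429, 0.0129]), [np.float64(0.007320277245663636), np.float64(0.007320277245663523)])
fitting_box [ 0.5485 -0.2698  0.    ] [ 0.5463 -0.2509  0.    ] (array([ 0.5473, -0.2665,  0.014 ]), [np.float64(0.0004050626571764971), np.float64(0.00040506265717618715)])
large_bay [ 0.5148 -0.2692  0.036 ] None 
free_hook_seat [ 0.7244 -0.0762  0.288 ] [ 0.7167 -0.0705  0
[... 218 characters left out ...]
 ]), array([0.3444, 0.3645, 0.035 ])]
fitting_box [array([ 0.6765, -0.2014,  0.035 ]), array([ 0.6817, -0.4081,  0.035 ]), array([ 0.449 , -0.4015,  0.035 ]), array([ 0.4441, -0.2002,  0.035 ])]
scoop [array([0.4023, 0.0054, 0.035 ]), array([ 0.499 , -0.0122,  0.035 ]), array([ 0.4845, -0.0953,  0.035 ]), array([ 0.3882, -0.0769,  0.035 ])]
[0.558  0.3444 0.003 ] 0.61
[0.4956 0.3758 0.003 ] 0.48
[0.515  0.3503 0.003 ] 0.47
[0.5427 0.3961 0.003 ] 0.4
[0.4663 0.3485 0.003 ] 0.4
[0.5286 0.3737 0.003 ] 0.38
[[ 0.4258  0.0001  0.9048]
 [-0.9048 -0.0001  0.4258]
 [ 0.0001 -1.      0.    ]]
[-0.001  -0.138   0.0766] 
 [[ 1.     -0.0008 -0.0012]
 [-0.0014 -0.2957 -0.9553]
 [ 0.0004  0.9553 -0.2957]]
```

```bash
python3 -m inch '-18 0 16 -3; -54 0 49 -8; -90 0 82 -14; -126 0 115 -20; -162 0 148 -26; -198 0 181 -32; -234 0 214 -38; -270 0 247 -44; -306 0 280 -50; -342 0 313 -56'; python3 -c "
from h import *
print(r.get_state()['q'].round(3))"
```

```text
clock: 3.8
tool_pos: [0.4043, -0.1211, 0.2471]
eef_rot: [0.705, -0.052, 0.053, -0.705]
contact_force: [0.5, -0.5, -0.6]
opening: 0.998
[ 0.492  0.459 -0.453  2.136  0.344  0.614 -0.354]
```

```bash
python3 -m inch '6 0 42 0; 12 0 84 0; 18 0 126 0; 24 0 168 0; 31 0 205 0; 31 0 205 0; 31 0 205 0'; python3 - <<'E'
from h import *
np.set_printoptions(precision=4,suppress=True)
st=r.get_state();print(st['tool_pos'],Rn.from_quat(st['eef_rot']).as_matrix(),st['clock'])
w=snap('wrist','w1.png')
for n in ['scoop_grip','scoop_eye','scoop_bowl','scoop_lip']:
    a=r.tip_of('wrist',n);print(n,[(x['centre'],x['p']) for x in a])
np.savez('w1.npz',**{k:w[k] for k in ['R','t','intrinsics','dist_coeffs']})
E
```

```text
clock: 4.5
tool_pos: [0.4657, 0.0756, 0.2467]
eef_rot: [0.705, -0.054, 0.054, -0.705]
contact_force: [0.5, -0.0, -0.9]
opening: 0.995
[0.4657 0.0756 0.2467] [[ 0.9885 -0.0001  0.1511]
 [-0.1511 -0.0003  0.9885]
 [-0.     -1.     -0.0003]] 4.5
scoop_grip [([187.2, 259.3], 0.97)]
scoop_eye [([139.7, 260.5], 0.55)]
scoop_bowl [([242.1, 253.6], 0.95)]
scoop_lip [([263.9, 248.9], 0.67)]
```

View pics/w1.png

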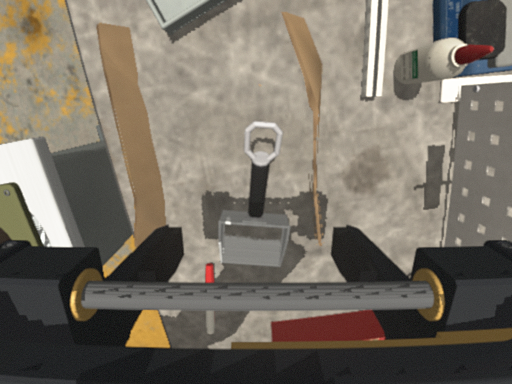

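```bash
python3 - <<'E'
from h import *
np.set_printoptions(precision=4,suppress=True)
s=snap('top');d=snap('side');w=dict(np.load('w1.npz'))
for nm,c in [('wide',(202,216)),('wide2',(222,208)),('mid',(250,213)),('narrow',(286,216)),('L1',(192,281)),('L2',(277,289))]:
  for z in (0,.1):
    X=atz(s,(c[1],c[0]),z);print(nm,z,X,'side x1.5625:',proj(d,X)[0][::-1]*1.5625,'wrist',proj(w,X)[0][::-1])
# scoop triangulation wrist+top
T={'scoop_grip':(187.2,259.3),'scoop_eye':(139.7,260.5),'scoop_bowl':(242.1,253.6),'scoop_lip':(263.9,248.9)}
Z={'scoop_grip':.065,'scoop_eye':.1,'scoop_bowl':.01,'scoop_lip':0}
P={'scoop_grip':(235.4,256.6),'scoop_eye':(233.1,240.8),'scoop_bowl':(246.7,287),'scoop_lip':(246.9,301.7)}
for n in T: print(n,tri([ray(w,T[n]),ray(s,P[n])]),atz(w,T[n],Z[n]))
E
```

```text
wide 0 [0.5377 0.248  0.    ] side x1.5625: [393.5461 356.3112] wrist [293.3031  18.9137]
wide 0.1 [0.5272 0.2341 0.1   ] side x1.5625: [387.8782 320.7179] wrist [297.6216   5.0732]
wide2 0 [0.5675 0.1796 0.    ] side x1.5625: [405.1012 371.2435] wrist [322.2347  72.5267]
wide2 0.1 [0.5549 0.1705 0.1   ] side x1.5625: [398.7615 333.5833] wrist [333.6536  72.9436]
mid 0 [0.5524 0.0815 0.    ] side x1.5625: [396.3081 394.7331] wrist [317.832  148.1666]
mid 0.1 [0.5408 0.0794 0.1   ] side x1.5625: [389.917  353.7814] wrist [327.1946 166.1163]
narrow 0 [ 0.545  -0.0439  0.    ] side x1.5625: [389.3699 429.7075] wrist [320.1736 229.5659]
narrow 0.1 [ 0.534 -0.037  0.1  ] side x1.5625: [382.7138 383.6798] wrist [328.7749 262.1273]
L1 0 [0.3156 0.2717 0.    ] side x1.5625: [301.9671 350.5284] wrist [117.4859  30.2441]
L1 0.1 [0.3209 0.2561 0.1   ] side x1.5625: [299.6323 315.8572] wrist [77.1397 20.8561]
L2 0 [ 0.2964 -0.0169  0.    ] side x1.5625: [266.0728 419.6685] wrist [158.7256 236.0076]
L2 0.1 [ 0.3032 -0.0119  0.1   ] side x1.5625: [264.7432 375.3229] wrist [135.4018 269.1785]
scoop_grip (array([0.4682, 0.0573, 0.0695]), [np.float64(0.0030335233034167654), np.float64(0.003033523303416722)]) [0.4651 0.0569 0.065 ]
scoop_eye (array([0.4769, 0.1101, 0.0471]), [np.float64(0.002056970562831819), np.float64(0.002056970562831839)]) [0.4753 0.1174 0.1   ]
scoop_bowl (array([ 0.4399, -0.049 ,  0.0001]), [np.float64(0.0007646211710189762), np.float64(0.0007646211710189691)]) [ 0.4416 -0.044   0.01  ]
scoop_lip (array([ 0.4327, -0.0983, -0.0144]), [np.float64(0.007925240879023696), np.float64(0.007925240879023724)]) [ 0.4271 -0.0866  0.    ]
```

```bash
python3 -m inch '0 30 3 1; 0 75 6 1; 0 120 7 1; 0 150 7 1; 0 164 7 1; 0 164 7 1; 0 164 7 1'; python3 -m inch '0 0 0 0; 0 0 0 0; 0 0 0 0; 0 0 0 0; 0 0 0 0; 0 0 0 0' -1 60; python3 - <<'E'
from h import *
snap('wrist','w2.png');st=r.get_state();print(st['tool_pos'],st['opening'],st['contact_force'],st['moment'],st['clock'])
E
```

```text
clock: 5.55
tool_pos: [0.467, 0.0818, 0.083]
eef_rot: [0.705, -0.06, 0.061, -0.704]
contact_force: [-0.4, -1.0, 0.4]
opening: 0.998
clock: 6.15
tool_pos: [0.4668, 0.0819, 0.0828]
eef_rot: [0.705, -0.06, 0.06, -0.705]
contact_force: [0.1, -0.8, 0.6]
opening: 0.481
[0.46680797 0.08195792 0.08273502] 0.4328082024479677 [ 0.10283622  0.0800812  -0.35212936] [-0.05629027 -0.0908389   0.04685993] 6.2
```

View pics/w2.png

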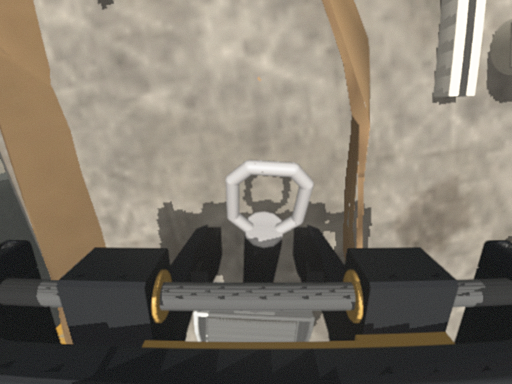

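```bash
python3 -m inch '0 0 0 0; 0 0 0 0; 0 0 0 0; 0 0 0 0; 0 0 0 0' -1 60; python3 -m inch '0 -10 0 0; 0 -40 0 0; 0 -60 0 0; 0 -60 0 0'; python3 - <<'E'
from h import *
snap('wrist','w3.png');s=snap('side');cv2.imwrite('pics/s3.png',cv2.resize(s['frame'][180:380,130:330,::-1],(600,600)))
st=r.get_state();print(st['tool_pos'],st['opening'],st['contact_force'],st['moment'],st['clock'])
E
```

```text
clock: 6.7
tool_pos: [0.4668, 0.0819, 0.0827]
eef_rot: [0.705, -0.06, 0.06, -0.704]
contact_force: [1.0, -0.3, 0.3]
opening: 0.221
clock: 7.1
tool_pos: [0.4682, 0.0823, 0.1452]
eef_rot: [-0.704, 0.059, -0.062, 0.705]
contact_force: [-0.1, -0.3, -2.5]
opening: 0.222
[0.46692647 0.08181002 0.14301202] 0.2241988406632655 [-0.5360666  -0.36652742 -1.34426373] [ 0.07737509 -0.0394563  -0.03485313] 7.2
```

View pics/w3.png

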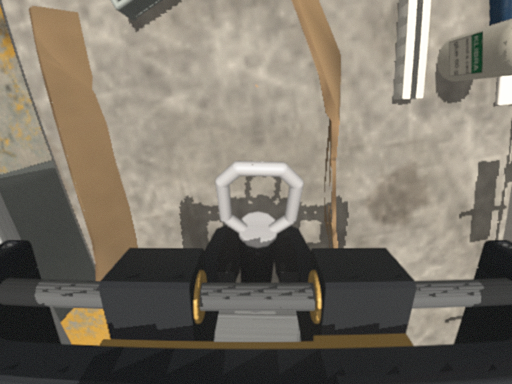

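View pics/s3.png

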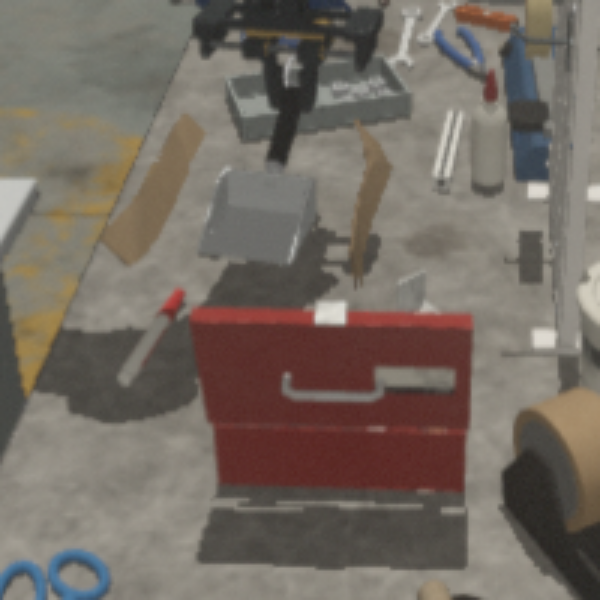

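```bash
python3 -m inch '-4 -10 20 0; -12 -30 60 0; -20 -45 100 0; -31 -57 130 0; -31 -57 135 0; -31 -57 135 0'; python3 - <<'E'
from h import *
w=snap('wrist','w4.png')
np.savez('w4.npz',**{k:w[k] for k in ['R','t','intrinsics','dist_coeffs']})
a=r.trace('wrist','nut_tray');print([x['p'] for x in a])
np.save('tr4.npy',a[0]['region'])
m=a[0]['region'].astype('uint8');k,_=cv2.findContours(m,0,1);k=max(k,key=cv2.contourArea)
ap=cv2.approxPolyDP(k,6,True)[:,0];print([(p.tolist(),atz(w,(p[1],p[0]),.035).round(4)[:2].tolist()) for p in ap])
for x in r.tip_of('wrist','nut0'): print(x['centre'],x['p'],atz(w,x['centre'],.003).round(4))
for x in r.tip_of('wrist','nut_tray'): print('tray',x['centre'],x['p'],atz(w,x['centre'],0).round(4))
st=r.get_state();print(st['tool_pos'],st['opening'],st['q'].round(2),st['clock'])
E
```

```text
clock: 7.8
tool_pos: [0.4586, 0.2211, 0.1988]
eef_rot: [0.705, -0.06, 0.059, -0.704]
contact_force: [0.5, -1.1, -1.4]
opening: 0.218
[0.89, 0.35, 0.18]
[([123, 60], [0.3436, 0.3653]), ([187, 158], [0.3848, 0.2547]), ([363, 54], [0.5854, 0.329]), ([340, 0], [0.5671, 0.3815]), ([319, 0], [0.5468, 0.3846]), ([310, 14], [0.5366, 0.3736]), ([300, 14], [0.5269, 0.3752]), ([294, 0], [0.5229, 0.3884]), ([211, 0], [0.4438, 0.402])]
[3.7, 304.8] 0.77 [0.5393 0.3926 0.003 ]
[26.7, 266.5] 0.64 [0.4951 0.3768 0.003 ]
[63.6, 280.0] 0.59 [0.504 0.337 0.003]
[27.2, 290.7] 0.59 [0.521 0.372 0.003]
[38.1, 320.2] 0.54 [0.5516 0.356  0.003 ]
tray [61.1, 244.4] 0.59 [0.465  0.3467 0.    ]
[0.45902082 0.21805668 0.1987262 ] 0.22282522280980252 [-0.32  0.63 -0.35  1.96  0.35  0.62 -1.07] 8.0
```

View pics/w4.png

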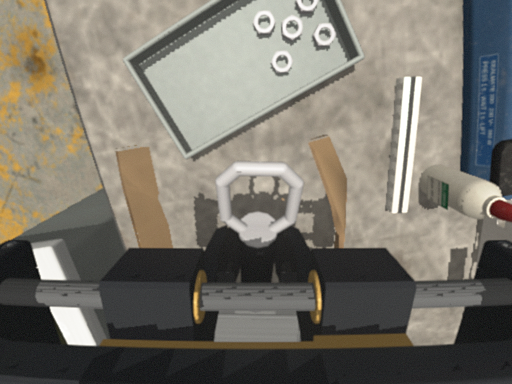

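```bash
python3 -m inch '-16 0 4 -4; -50 0 14 -12; -85 0 24 -20; -120 0 34 -28; -145 0 42 -36; -158 0 46 -44; -158 0 46 -52; -158 10 46 -60; -158 20 46 -68; -158 25 46 -76'; python3 -m inch '0 0 0 -8; 0 0 0 -16; 0 0 0 -24; 0 0 0 -32; 0 0 0 -40; 0 0 0 -44; 0 0 0 -44'; python3 - <<'E'
from h import *
st=r.get_state();R=Rn.from_quat(st['eef_rot']).as_matrix();print(st['tool_pos'],R.round(4),np.degrees(np.arctan2(R[1,2],R[0,2])),st['q'].round(2),st['clock'])
s=snap('side');cv2.imwrite('pics/s5.png',cv2.resize(s['frame'][130:300,130:330,::-1],(800,680))[:600])
t=snap('top');cv2.imwrite('pics/t5.png',cv2.resize(t['frame'][180:300,120:280,::-1],(800,600)))
E
```

```text
clock: 9.0
tool_pos: [0.3102, 0.2916, 0.1742]
eef_rot: [0.591, 0.388, -0.389, -0.59]
contact_force: [0.7, -0.1, -0.9]
opening: 0.222
clock: 9.7
tool_pos: [0.3106, 0.2917, 0.1745]
eef_rot: [-0.404, -0.58, 0.581, 0.404]
contact_force: [0.2, 0.2, -1.4]
opening: 0.22
[0.31055748 0.29169197 0.17454146] [[-3.476e-01 -1.000e-03 -9.377e-01]
 [ 9.377e-01 -7.000e-04 -3.476e-01]
 [-3.000e-04 -1.000e+00  1.200e-03]] -159.66222882771447 [-0.34  0.69 -0.84  2.2   0.9   0.65  0.08] 9.7
```

View pics/s5.png

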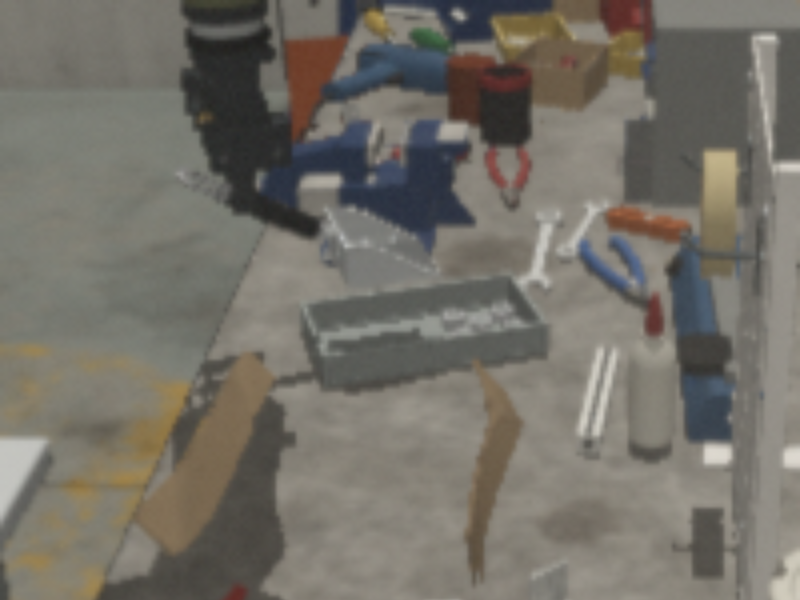

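View pics/t5.png

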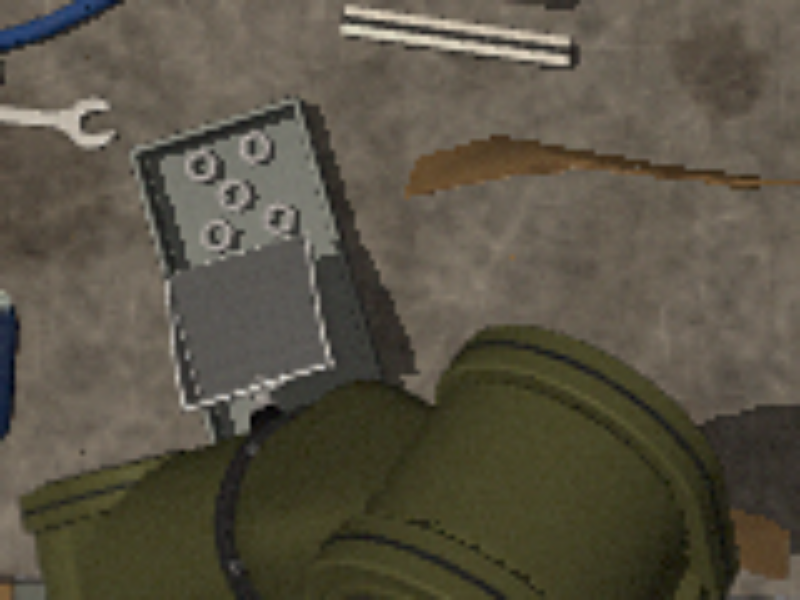

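```bash
cat >> h.py <<'E'
def chk(pitch0=0,off=(131.4,0,82)):
    "predict scoop points from tool pose (scoop x = -tool z, scoop z=up=-tool y, scoop y = z x x)"
    st=r.get_state();R=Rn.from_quat(st['eef_rot']).as_matrix();p=st['tool_pos']
    sx=-R[:,2];sz=-R[:,1];sy=np.cross(sz,sx)
    B=np.c_[sx,sy,sz]@Rn.from_euler('y',pitch0,degrees=True).as_matrix()
    g=np.array([-off[0],off[1],off[2]])/1e3
    return lambda q: p+B@(np.array(q)/1e3-g)
E
python3 - <<'E'
from h import *
np.set_printoptions(precision=4,suppress=True)
C={c:snap(c) for c in('top','side')}
f=chk()
rr={}
for n,q in [('scoop_lip',(45,0,0)),('scoop_bowl',(0,0,10))]:
  for c in C:
    a=r.tip_of(c,n)
    if a:
        print(c,n,a[0]['centre'],a[0]['p'],'pred',proj(C[c],f(q))[0]); rr.setdefault(n,[]).append(ray(C[c],a[0]['centre']))
  if len(rr.get(n,[]))==2: print(n,tri(rr[n]),f(q))
# back top corners, nose corners predicted
for q in [(45,48,0),(45,-48,0),(-45,48,42),(-45,-48,42)]:
    u=proj(C['top'],f(q))[0];v=proj(C['side'],f(q))[0]
    print(q,'top crop',(u[::-1]-[120,180])*5,'side crop',(v[::-1]-[130,130])*4)
print(r.get_state()['clock'])
E
```

```text
top scoop_lip [227.7, 165.4] 0.72 pred [230.8882 164.823 ]
side scoop_lip [195.1, 237.1] 0.84 pred [193.2783 236.9948]
scoop_lip (array([0.4822, 0.3523, 0.0863]), [np.float64(0.005317634672903633), np.float64(0.005317634672903712)]) [0.4767 0.353  0.0927]
top scoop_bowl [244.1, 171.6] 0.8 pred [244.0461 168.1678]
side scoop_bowl [193.0, 224.5] 0.64 pred [192.4791 225.4382]
scoop_bowl (array([0.4334, 0.3256, 0.106 ]), [np.float64(0.0010391243056613105), np.float64(0.001039124305661271)]) [0.4345 0.3375 0.1027]
(45, 48, 0) top crop [152.9147 278.3565] side crop [415.1195 234.1906]
(45, -48, 0) top crop [295.1036 230.5957] side crop [441.5469 273.0772]
(-45, 48, 42) top crop [176.311  412.6818] side crop [322.5326 206.3749]
(-45, -48, 42) top crop [324.6432 362.3882] side crop [344.4648 244.7951]
10.1
```

```bash
python3 - <<'E'
from h import *
from scipy.optimize import minimize
s=snap('top');a=r.trace('top','scoop');print(a[0]['p'])
m=a[0]['region'];np.save('sc.npy',m)
st=r.get_state();R=Rn.from_quat(st['eef_rot']).as_matrix();p=st['tool_pos']
sx=-R[:,2];sz=-R[:,1];sy=np.cross(sz,sx);B0=np.c_[sx,sy,sz]
rows=np.arange(384)[:,None]*np.ones(512);
def sil(yaw,lat,fwd,pitch):
    B=B0@Rn.from_euler('ZY',[yaw,pitch],degrees=True).as_matrix()
    q=np.array([(45,48,0),(45,-48,0),(-45,48,0),(-45,-48,0),(-45,48,42),(-45,-48,42),(40,48,4),(40,-48,4)])/1e3
    X=p+(B@(q-np.array([-.1314,0,.082])).T).T+B0@np.array([fwd,lat,0])/1e3
    pts=proj(s,X)[:,::-1].astype(np.float32)
    h=cv2.convexHull((pts*16).astype(np.int32))
    im=np.zeros((384,512),np.uint8);cv2.fillConvexPoly(im,h,255,cv2.LINE_AA,4);return im/255.
mm=m.copy();mm[262:]=0
def cost(v):
    im=sil(*v);im[262:]=0
    return np.abs(im-mm).sum()
best=None
import itertools
for y,l,f_,pi in itertools.product(np.arange(-8,5,1),np.arange(-6,7,2),np.arange(-6,7,3),(-6,-3,0,3,6)):
    c=cost((y,l,f_,pi))
    if best is None or c<best[0]: best=(c,(y,l,f_,pi))
print(best,cost((0,0,0,0)),m.sum())
o=minimize(cost,best[1],method='Nelder-Mead');print(o.x,o.fun)
for y in (-6,-4,-2,0):
    o=minimize(lambda v:cost((y,v[0],v[1],0)),[0,0],method='Nelder-Mead');print(y,o.x,o.fun)
E
```

```text
0.78
(np.float64(96.3529411764706), (np.int64(2), np.int64(-6), np.int64(3), 3)) 139.72549019607843 887
[ 2.07480469 -5.54824219  2.89863281  3.21767578] 93.33725490196078
-6 [0. 0.] 249.10196078431372
-4 [0. 0.] 165.7294117647059
-2 [0. 0.] 130.278431372549
0 [0. 0.] 139.72549019607843
```

```bash
python3 - <<'E'
from h import *
s=snap('top','t6.png')
def ov(s,par,r0,c0,k,h,w,fn):
    st=r.get_state();R=Rn.from_quat(st['eef_rot']).as_matrix();p=st['tool_pos']
    sx=-R[:,2];sz=-R[:,1];sy=np.cross(sz,sx);B0=np.c_[sx,sy,sz]
    im=cv2.resize(s['frame'][r0:r0+h,c0:c0+w,::-1],None,fx=k,fy=k,interpolation=cv2.INTER_CUBIC)
    ims=[]
    for yaw,lat,fwd in par:
        B=B0@Rn.from_euler('Z',yaw,degrees=True).as_matrix()
        q=np.array([(45,48,0),(45,-48,0),(-45,-48,0),(-45,48,0),(45,48,0),(-45,48,42),(-45,-48,42),(45,-48,0)])/1e3
        X=p+(B@(q-np.array([-.1314,0,.082])).T).T+B0@np.array([fwd,lat,0])/1e3
        pts=((proj(s,X)[:,::-1]-[c0,r0]+.5)*k).astype(int)
        j=im.copy();cv2.polylines(j,[pts],False,(0,255,255),1);ims.append(j)
    cv2.imwrite(fn,np.hstack(ims))
ov(s,[(0,0,0),(-3,0,0)],205,140,8,70,50,'pics/t6o.png')
E
```

```text
(no output)
```

View pics/t6o.png

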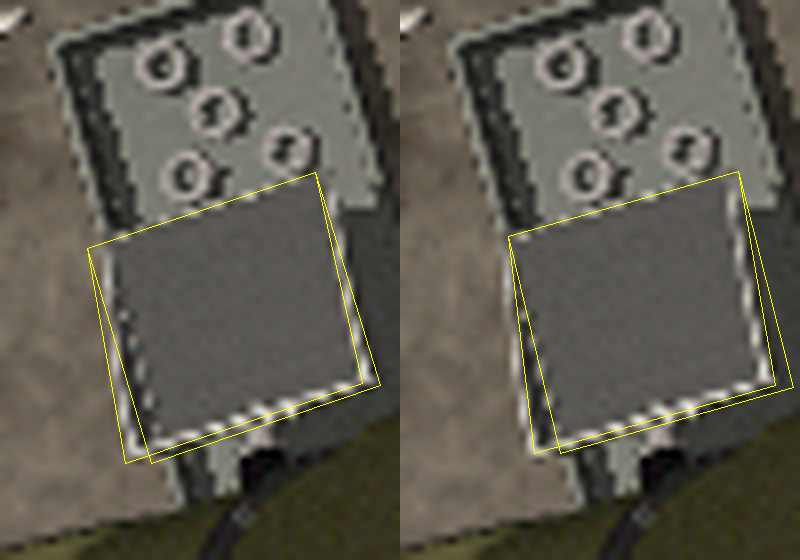

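```bash
python3 - <<'E'
from h import *
np.set_printoptions(precision=4,suppress=True)
s=snap('top');f=chk()
C=np.array([.4645,.3468]);a=np.radians(20.3);U=np.array([[np.cos(a),np.sin(a)],[-np.sin(a),np.cos(a)]])
for q,(c,rw),z in [((45,48,0),(153.25,234.25),.0925),((45,-48,0),(181.4,227),.0925),((-45,48,42),(156.4,260.75),.1345),((-45,-48,42),(185.75,252.4),.1345)]:
    X=atz(s,(rw-.5,c-.5),z);print(q,X,f(q),'tray',U@(X[:2]-C),'pred',U@(f(q)[:2]-C))
# tray corners in this image (rim): left-top (55,45), right? 
for c in [(55,45)]:
    X=atz(s,(205+c[1]/8-.5,140+c[0]/8-.5),.035);print(U@(X[:2]-C))
E
```

```text
(45, 48, 0) [0.4665 0.3915 0.0925] [0.4603 0.3984 0.0927] tray [0.0174 0.0412] pred [0.014  0.0499]
(45, -48, 0) [0.4922 0.3018 0.0925] [0.4935 0.3083 0.0927] tray [ 0.0104 -0.0518] pred [ 0.0138 -0.0461]
(-45, 48, 42) [0.3827 0.3655 0.1345] [0.3758 0.3674 0.1347] tray [-0.0702  0.046 ] pred [-0.076  0.05 ]
(-45, -48, 42) [0.4106 0.276  0.1345] [0.409  0.2773 0.1347] tray [-0.0751 -0.0477] pred [-0.0762 -0.046 ]
[0.1096 0.0518]
```

```bash
python3 -m inch '-3 0 0 -1; -6 0 0 -2.5; -6 20 0 -2.5; -6 50 0 -2.5; -6 65 0 -2.5; -6 65 0 -2.5'; python3 - <<'E'
from h import *
s=snap('top','t7.png')
im=cv2.resize(s['frame'][200:270,130:210,::-1],None,fx=8,fy=8,interpolation=cv2.INTER_CUBIC);cv2.imwrite('pics/t7c.png',im)
d=snap('side');cv2.imwrite('pics/s7.png',cv2.resize(d['frame'][170:240,180:280,::-1],None,fx=8,fy=8,interpolation=cv2.INTER_CUBIC))
E
```

```text
clock: 10.9
tool_pos: [0.3129, 0.2858, 0.1083]
eef_rot: [-0.391, -0.588, 0.59, 0.392]
contact_force: [0.4, -0.8, -1.3]
opening: 0.222
```

View pics/t7c.png

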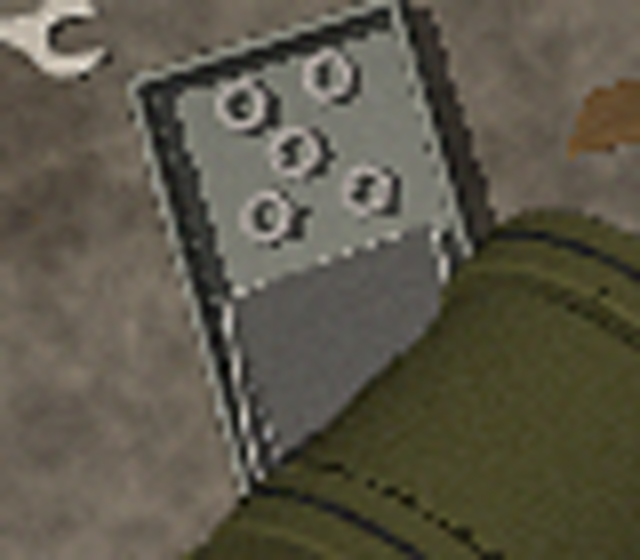

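View pics/s7.png

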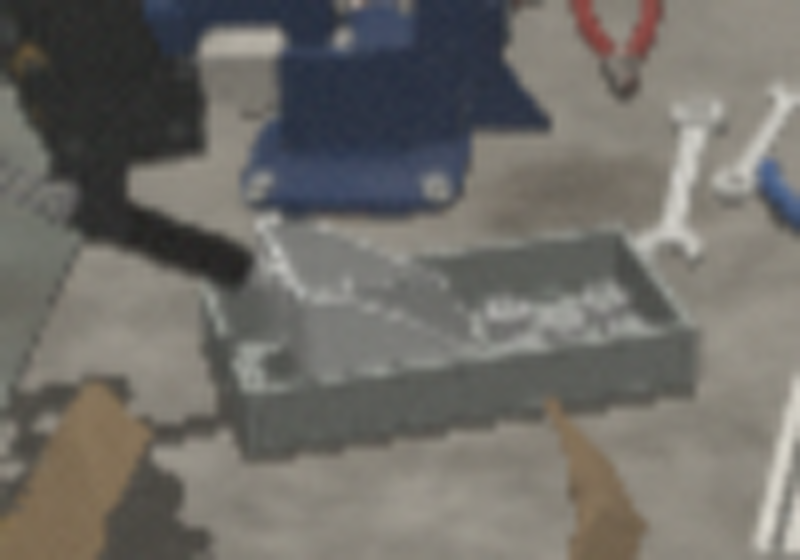

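```bash
python3 -m inch '1 10 0 0; 1.5 20 0 0; 1.5 22 0 0; 1.5 22 0 0'; python3 -m inch '0 1 0 0; 0 2 0 0; 0 2 0 0'
```

```text
clock: 11.4
tool_pos: [0.3131, 0.2884, 0.0882]
eef_rot: [0.392, 0.589, -0.588, -0.392]
contact_force: [-0.0, -0.4, -1.4]
opening: 0.22
clock: 11.7
tool_pos: [0.313, 0.2883, 0.0859]
eef_rot: [0.392, 0.589, -0.588, -0.392]
contact_force: [-0.5, 0.4, -0.5]
opening: 0.22
```

```bash
python3 -m inch '0 1 0 0; 0 2 0 0; 0 2 0 0'; python3 -m inch '0 1 0 0; 0 1 0 0'
```

```text
clock: 12.0
tool_pos: [0.3118, 0.2879, 0.0842]
eef_rot: [-0.391, -0.589, 0.589, 0.392]
contact_force: [-3.7, -2.6, 9.2]
opening: 0.226
clock: 12.2
tool_pos: [0.3114, 0.2875, 0.0834]
eef_rot: [-0.391, -0.588, 0.589, 0.392]
contact_force: [-3.8, -3.4, 12.3]
opening: 0.225
```

```bash
python3 -m inch '0 0 -6 0; 0 0 -15 0; 0 0 -24 0; 0 0 -33 0; 0 0 -42 0; 0 0 -51 0; 0 0 -60 0; 0 0 -69 0; 0 0 -76 0; 0 0 -78 0'; python3 - <<'E'
from h import *
s=snap('top','t8.png')
im=cv2.resize(s['frame'][200:270,130:210,::-1],None,fx=8,fy=8,interpolation=cv2.INTER_CUBIC);cv2.imwrite('pics/t8c.png',im)
d=snap('side');cv2.imwrite('pics/s8.png',cv2.resize(d['frame'][170:240,180:280,::-1],None,fx=8,fy=8,interpolation=cv2.INTER_CUBIC))
E
```

```text
clock: 13.2
tool_pos: [0.3776, 0.3151, 0.0832]
eef_rot: [-0.389, -0.586, 0.593, 0.392]
contact_force: [-8.9, -5.3, 12.0]
opening: 0.216
```

View pics/t8c.png

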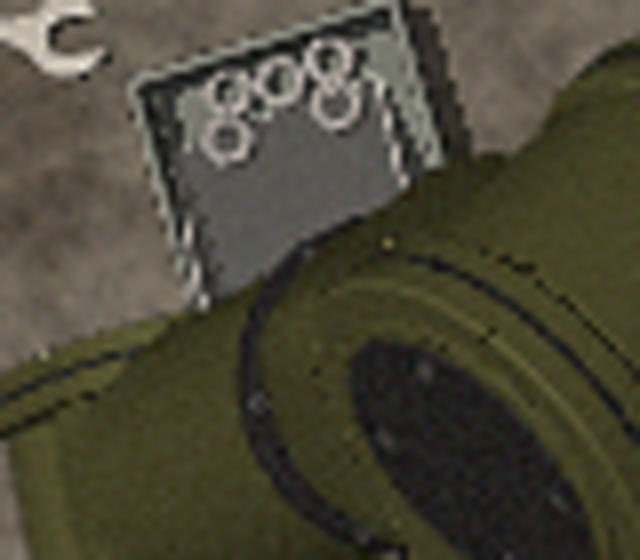

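View pics/s8.png

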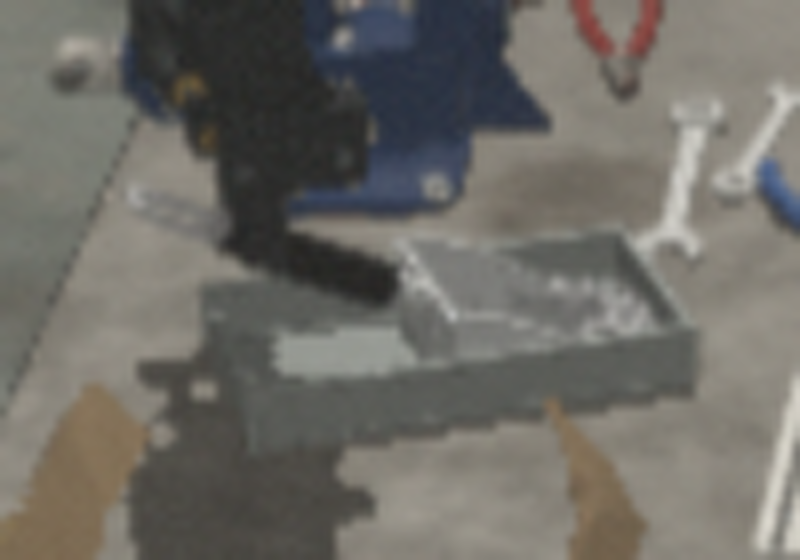

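```bash
python3 -m inch '-1 0 -3 0; -2 0 -6 0; -3 0 -9 0; -3 0 -12 0; -3 0 -15 0; -3 0 -15 0'; python3 - <<'E'
from h import *
s=snap('top','t9.png')
im=cv2.resize(s['frame'][200:270,130:210,::-1],None,fx=8,fy=8,interpolation=cv2.INTER_CUBIC);cv2.imwrite('pics/t9c.png',im)
E
```

```text
clock: 13.9
tool_pos: [0.384, 0.3164, 0.0839]
eef_rot: [-0.385, -0.583, 0.598, 0.393]
contact_force: [-35.5, -14.5, 40.5]
opening: 0.223
```

View pics/t9c.png

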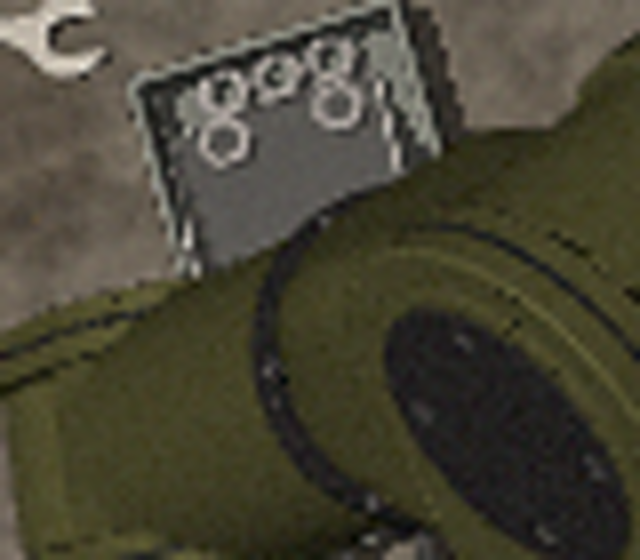

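```bash
python3 -m inch '0 -1 0 0; 0 -2 0 0; 0 -2 0 0'; python3 - <<'E'
from h import *
d=snap('side');cv2.imwrite('pics/s9.png',cv2.resize(d['frame'][170:240,180:280,::-1],None,fx=8,fy=8,interpolation=cv2.INTER_CUBIC))
s=snap('top');cv2.imwrite('pics/t10.png',cv2.resize(s['frame'][195:240,140:195,::-1],None,fx=14,fy=13,interpolation=cv2.INTER_CUBIC))
E
```

```text
clock: 14.25
tool_pos: [0.3988, 0.3207, 0.0845]
eef_rot: [-0.391, -0.588, 0.589, 0.392]
contact_force: [-0.7, 0.4, -2.2]
opening: 0.221
```

View pics/s9.png

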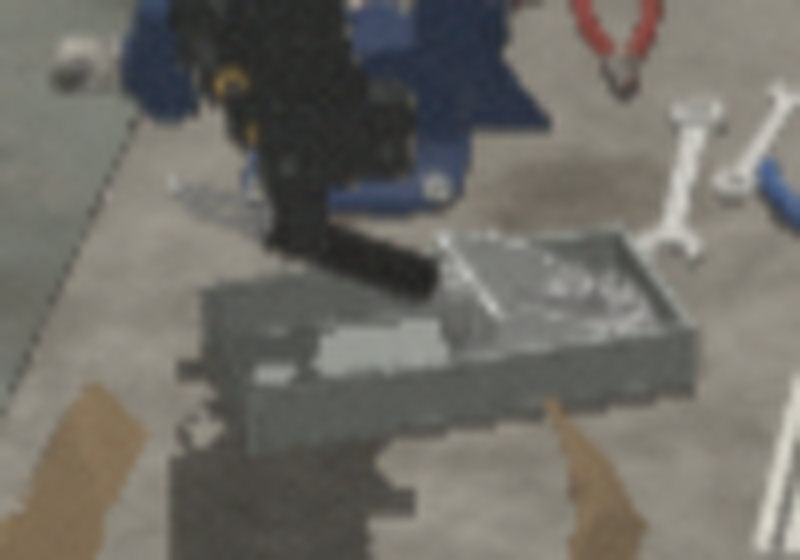

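View pics/t10.png

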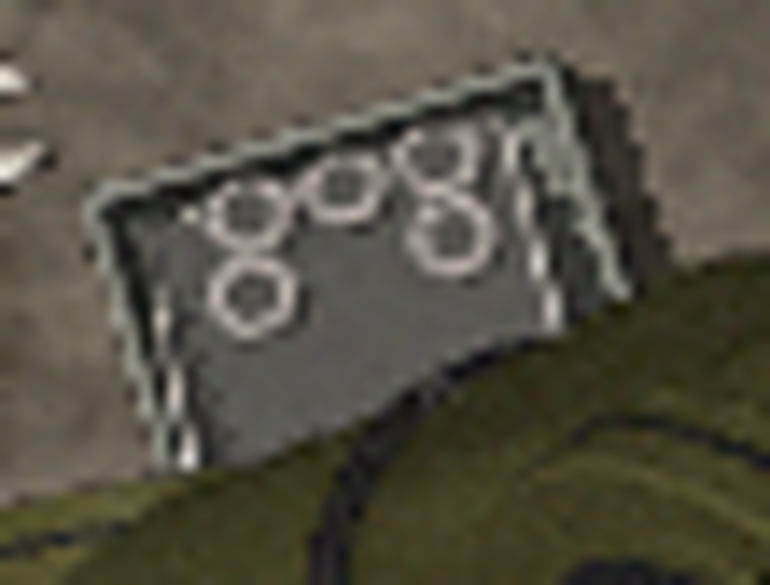

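```bash
python3 -m inch '0 -0.5 1 0; 0 -2 2 0; 0 -5 2 0; 0 -9 2 0; 0 -13 2 0; 0 -16 2 0; 0 -17 2 0'; python3 - <<'E'
from h import *
d=snap('side');cv2.imwrite('pics/s11.png',cv2.resize(d['frame'][170:240,180:280,::-1],None,fx=8,fy=8,interpolation=cv2.INTER_CUBIC))
s=snap('top');cv2.imwrite('pics/t11.png',cv2.resize(s['frame'][195:240,140:195,::-1],None,fx=14,fy=13,interpolation=cv2.INTER_CUBIC))
E
```

```text
clock: 15.05
tool_pos: [0.3982, 0.3208, 0.1022]
eef_rot: [0.392, 0.589, -0.588, -0.392]
contact_force: [-0.5, 0.2, -3.5]
opening: 0.219
```

View pics/s11.png

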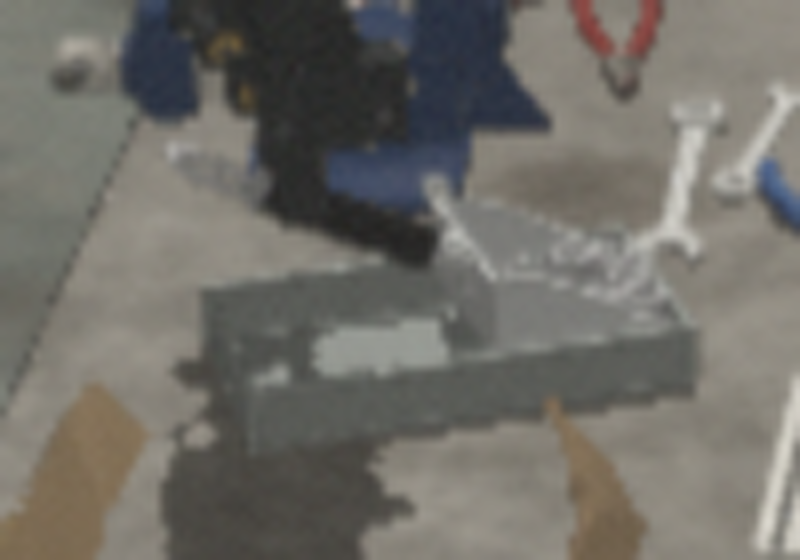

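View pics/t11.png

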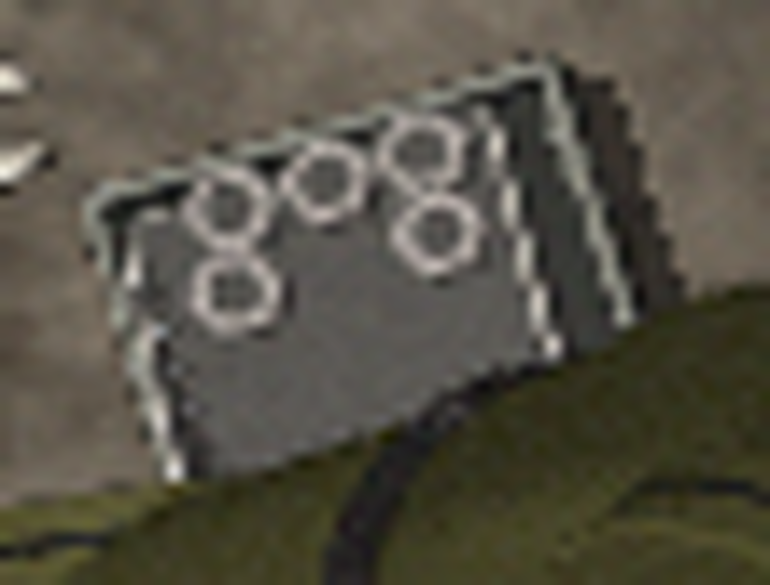

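```bash
python3 -m inch '-1 -2 0 0; -3 -7 1 0; -4 -15 2 0; -4 -25 3 0; -4 -36 4 0; -4 -48 5 0; -4 -60 6 0; -4 -70 6 0; -4 -77 6 0; -4 -80 6 0'; python3 - <<'E'
from h import *
d=snap('side','s12f.png');cv2.imwrite('pics/s12.png',cv2.resize(d['frame'][140:240,180:290,::-1],None,fx=6,fy=6,interpolation=cv2.INTER_CUBIC))
st=r.get_state();print(st['tool_pos'],st['eef_rot'])
for pt in (0,6,12):
    f=chk(pt)
    print(pt,[((proj(d,f(q))[0][::-1]-[180,140])*6).astype(int).tolist() for q in [(45,48,0),(45,-48,0),(-45,48,42),(-45,-48,42),(-45,-48,0),(-163,0,100)]])
E
```

```text
clock: 16.15
tool_pos: [0.3942, 0.3148, 0.1826]
eef_rot: [0.392, 0.589, -0.588, -0.392]
contact_force: [-0.1, -0.5, -2.7]
opening: 0.223
[0.39425647 0.31479332 0.18252344] [ 0.39202848  0.58894318 -0.58821381 -0.39174496]
0 [[444, 263], [496, 318], [311, 223], [358, 278], [360, 340], [144, 189]]
6 [[431, 290], [482, 346], [305, 237], [351, 292], [346, 355], [147, 184]]
12 [[415, 316], [465, 373], [297, 250], [343, 306], [331, 369], [150, 179]]
```

View pics/s12.png

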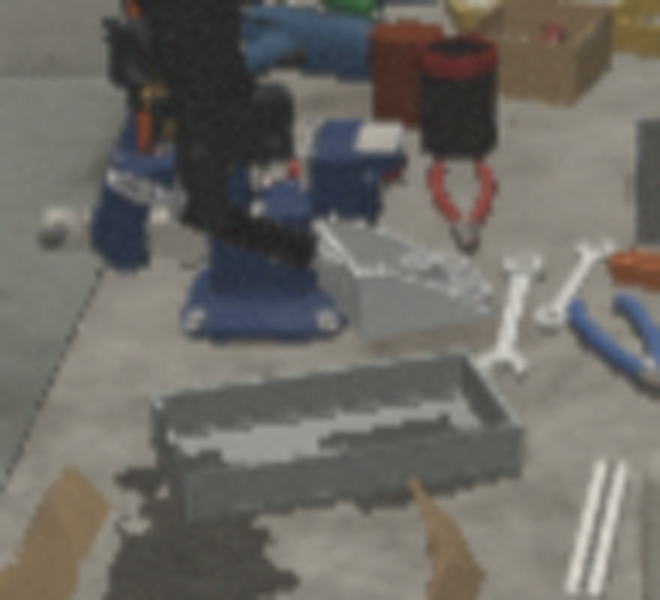

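```bash
python3 - <<'E'
import cv2
a=cv2.imread('pics/top0.png');cv2.imwrite('pics/bx.png',cv2.resize(a[165:260,320:410],None,fx=6,fy=6,interpolation=cv2.INTER_CUBIC))
a=cv2.imread('pics/top0.png');cv2.imwrite('pics/hk.png',cv2.resize(a[110:180,225:345],None,fx=6,fy=6,interpolation=cv2.INTER_CUBIC))
a=cv2.imread('pics/s12f.png');cv2.imwrite('pics/bxs.png',cv2.resize(a[235:355,180:300],None,fx=5,fy=5,interpolation=cv2.INTER_CUBIC))
E
```

```text
(no output)
```

View pics/bx.png

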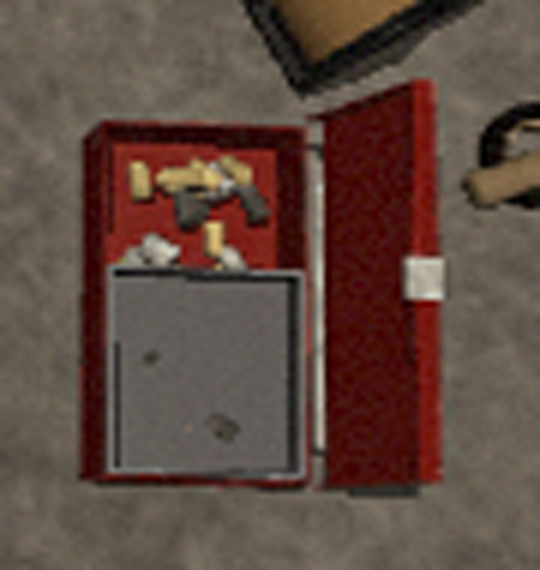

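View pics/hk.png

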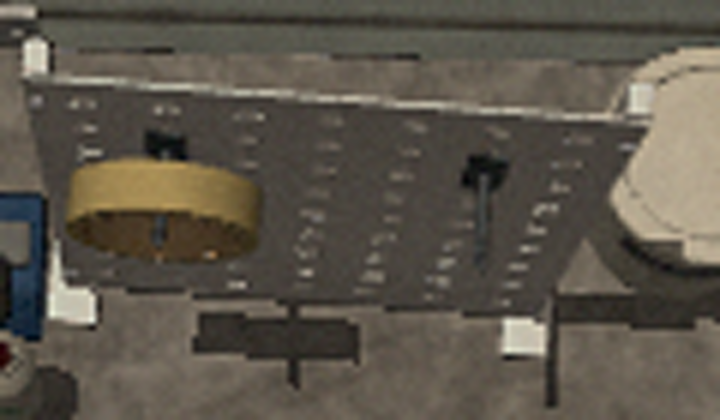

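View pics/bxs.png

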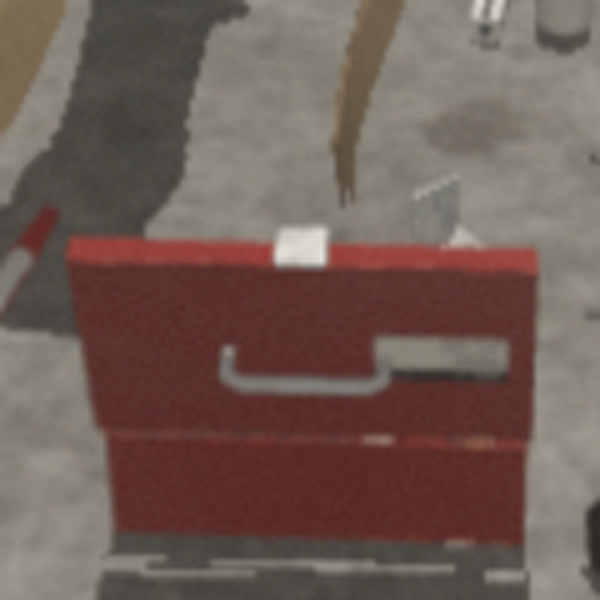

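```bash
python3 - <<'E'
from h import *
np.set_printoptions(precision=4,suppress=True)
s=snap('top');d=snap('side')
P=[]
for c in [(108,270),(305,270),(303,476),(108,472)]:
    X=atz(s,(165+c[1]/6-.5,320+c[0]/6-.5),.066);P.append(X);print(X)
P=np.array(P);print('mean',P.mean(0),np.degrees(np.arctan2(*(P[0]-P[3])[[1,0]])),np.degrees(np.arctan2(*(P[1]-P[2])[[1,0]])))
# lid top corners and clasp in side: (68,240),(538,248) 
for c in [(68,240),(538,248)]:
    print('lidtop',atz(d,(235+c[1]/5-.5,180+c[0]/5-.5),.19))
for c in [(410,82),(440,478)]:
    print('lidtop topcam',atz(s,(165+c[1]/6-.5,320+c[0]/6-.5),.19))
for c in [(105,535),(525,543)]: print('boxbase',atz(d,(235+c[1]/5-.5,180+c[0]/5-.5),0))
# hook: tip & base in topcam hk crop
for nm,c,z in [('base',(484,178),.288),('tip',(482,262),.300)]:
    print(nm,atz(s,(110+c[1]/6-.5,225+c[0]/6-.5),z))
for c in [(25,80),(640,122)]:
    print('paneltop',atz(s,(110+c[1]/6-.5,225+c[0]/6-.5),.372))
st=r.get_state();print(st['tool_pos'],st['clock'])
E
```

```text
[ 0.5637 -0.21    0.066 ]
[ 0.5664 -0.3191  0.066 ]
[ 0.4529 -0.3159  0.066 ]
[ 0.4525 -0.2093  0.066 ]
mean [ 0.5089 -0.2636  0.066 ] -0.3712424964144612 -1.6567004624698196
lidtop [ 0.4431 -0.3389  0.19  ]
lidtop [ 0.6483 -0.339   0.19  ]
lidtop topcam [ 0.6478 -0.3401  0.19  ]
lidtop topcam [ 0.4478 -0.3497  0.19  ]
boxbase [ 0.4425 -0.3203  0.    ]
boxbase [ 0.6465 -0.3191  0.    ]
base [ 0.7345 -0.0757  0.288 ]
tip [ 0.6901 -0.0736  0.3   ]
paneltop [0.7485 0.137  0.372 ]
paneltop [ 0.736  -0.1347  0.372 ]
[0.394  0.3144 0.1816] 16.3
```

```bash
python3 -m inch '-8 -3 1 2; -24 -8 4 7; -47 -15 7 14; -79 -22 12 22; -111 -28 17 30; -142 -33 21 38; -174 -33 26 46; -206 -33 31 54; -237 -33 36 62; -269 -33 40 70'; python3 -m inch '-15 0 -28 8; -30 0 -54 16; -43 0 -79 24; -54 0 -100 30; -65 0 -120 35; -74 0 -135 39; -80 0 -148 41; -85 0 -156 42; -88 0 -162 43; -89 0 -164 43'; python3 - <<'E'
from h import *
st=r.get_state();R=Rn.from_quat(st['eef_rot']).as_matrix();print(np.degrees(np.arctan2(R[1,2],R[0,2])),st['tool_pos'],st['q'].round(2),st['clock'])
s=snap('top','t13.png');cv2.imwrite('pics/t13c.png',cv2.resize(s['frame'][160:280,260:420,::-1],None,fx=5,fy=5,interpolation=cv2.INTER_CUBIC))
w=snap('wrist','w13.png')
E
```

```text
clock: 17.3
tool_pos: [0.4607, 0.0492, 0.2147]
eef_rot: [0.66, 0.255, -0.255, -0.659]
contact_force: [0.7, -0.8, -3.0]
opening: 0.219
clock: 18.3
tool_pos: [0.5068, -0.1301, 0.2147]
eef_rot: [-0.707, 0.002, -0.002, 0.707]
contact_force: [-1.1, 0.2, -2.3]
opening: 0.223
89.69029719724762 [ 0.50683612 -0.13006151  0.2146617 ] [ 0.43  0.63 -0.44  1.9   0.39  0.7  -0.24] 18.3
```

View pics/t13c.png

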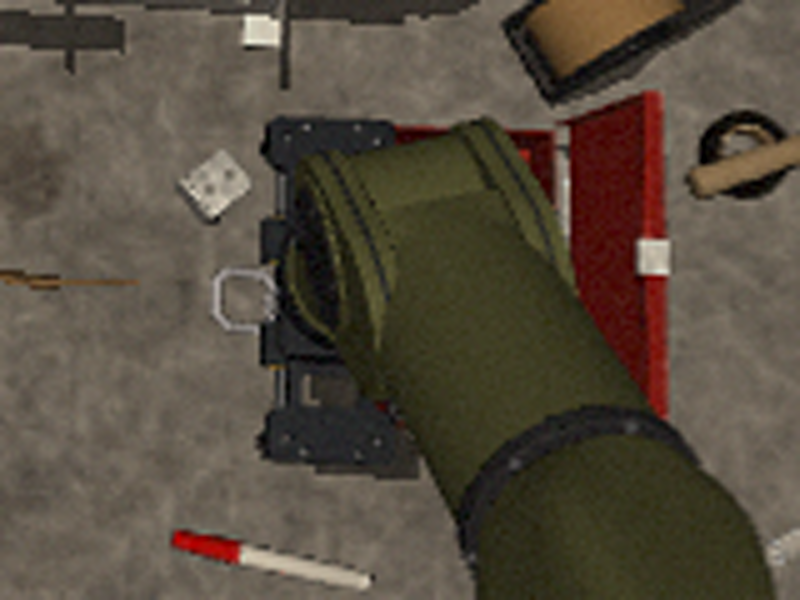

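View pics/w13.png

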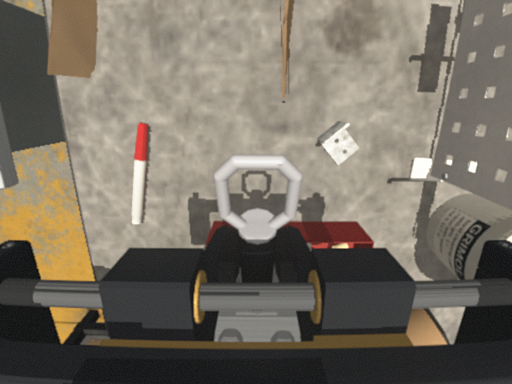

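```bash
python3 - <<'E'
from h import *
s=snap('side','s14.png');cv2.imwrite('pics/s14c.png',cv2.resize(s['frame'][190:330,180:320,::-1],None,fx=4.25,fy=4.25,interpolation=cv2.INTER_CUBIC))
f=chk()
print([((proj(s,f(q))[0][::-1]-[180,190])*4.25).astype(int).tolist() for q in [(45,48,0),(45,-48,0),(-45,48,42),(-45,-48,42),(45,0,0)]])
E
```

```text
[[277, 445], [102, 441], [286, 288], [122, 285], [189, 443]]
```

View pics/s14c.png

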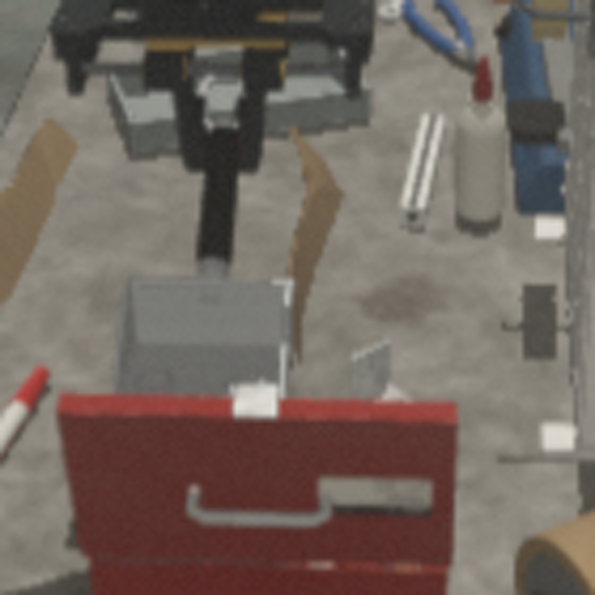

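```bash
cat > eye.py <<'E'
from h import *
w=snap('wrist');a=r.tip_of('wrist','scoop_eye')
print('eye',[(np.round(x['centre'],1).tolist(),round(x['p'],2)) for x in a[:2]])
for p in (0,10,20,30,40):
    f=chk(p);print(p,proj(w,f((-163,0,100)))[0].round(1),end=' ')
st=r.get_state();print(st['opening'],st['contact_force'],st['clock'])
import sys
if len(sys.argv)>1: cv2.imwrite('pics/'+sys.argv[1],w['frame'][:,:,::-1])
E
python3 -m inch '0 -5 0 0; 0 -10 0 0; 0 -10 0 0' -1 20; python3 eye.py
```

```text
clock: 18.75
tool_pos: [0.5073, -0.1293, 0.2257]
eef_rot: [-0.707, 0.001, -0.002, 0.707]
contact_force: [-0.1, 1.0, -2.7]
opening: 0.224
eye [([240.3, 256.4], 0.74)]
0 [207.8 257.1] 10 [219.4 257.2] 20 [232.7 257.2] 30 [247.1 257.2] 40 [262.  257.3] 0.22866040293595827 [ 0.4267798  -0.12164359 -1.45709254] 18.85
```

```bash
python3 eye.py w15.png; python3 - <<'E'
from h import *
s=snap('side','s15.png');cv2.imwrite('pics/s15c.png',cv2.resize(s['frame'][190:330,180:320,::-1],None,fx=4.25,fy=4.25,interpolation=cv2.INTER_CUBIC))
E
```

```text
eye [([241.8, 257.0], 0.81)]
0 [207.7 257.7] 10 [219.3 257.7] 20 [232.6 257.7] 30 [247.1 257.8] 40 [262.  257.8] 0.2206679706779446 [-0.98265139  0.56155296 -1.33497142] 18.95
```

View pics/w15.png

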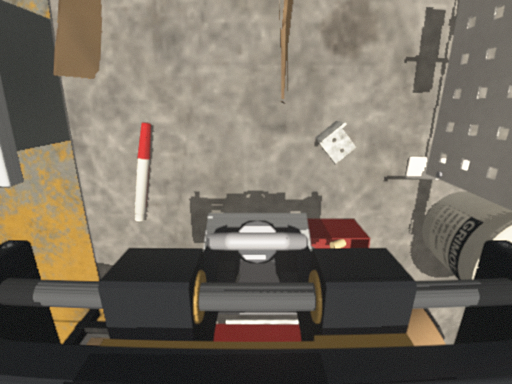

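View pics/s15c.png

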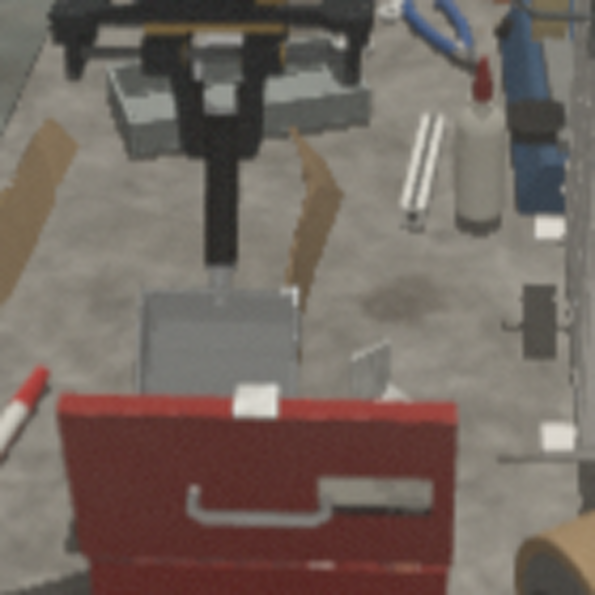

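```bash
python3 -m inch '0 0 -20 0; 0 0 -10 0; 0 0 15 0; 0 0 -15 0; 0 0 10 0; 0 0 0 0; 0 0 0 0; 0 0 0 0' -1 60; python3 eye.py
```

```text
clock: 19.8
tool_pos: [0.5066, -0.1302, 0.2246]
eef_rot: [0.707, -0.002, 0.002, -0.707]
contact_force: [0.2, -0.2, -2.0]
opening: 0.218
eye [([240.9, 256.7], 0.98)]
0 [207.1 258.1] 10 [218.7 258.2] 20 [232.1 258.2] 30 [246.7 258.3] 40 [261.6 258.3] 0.2215378779805716 [-0.01034959  0.63557946 -1.41495503] 19.9
```

```bash
python3 -m inch '0 -20 0 0; 0 -50 0 0; 0 -80 0 0; 0 -100 0 0; 0 -110 0 0; 0 -110 0 0'; python3 - <<'E'
from h import *
s=snap('side','s16.png');cv2.imwrite('pics/s16c.png',cv2.resize(s['frame'][160:300,180:320,::-1],None,fx=4.25,fy=4.25,interpolation=cv2.INTER_CUBIC))
E
```

```text
clock: 20.5
tool_pos: [0.5072, -0.1299, 0.3356]
eef_rot: [0.707, -0.001, 0.003, -0.707]
contact_force: [0.4, 0.6, -0.1]
opening: 0.221
```

View pics/s16c.png

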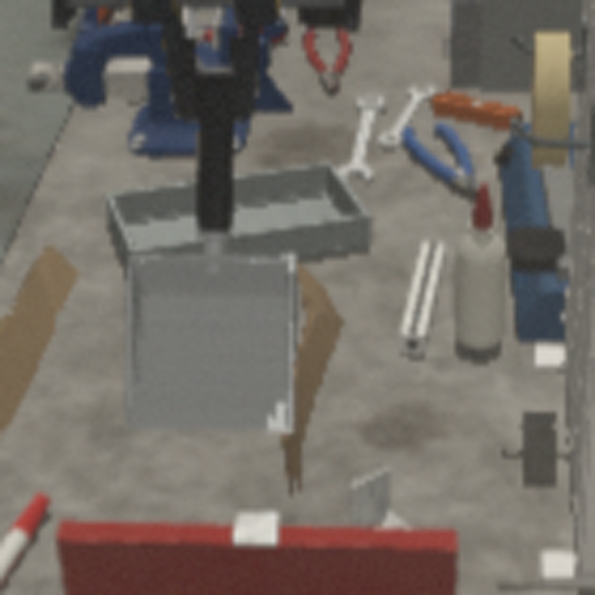

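```bash
python3 -m inch '-4 0 20 0; -12 0 60 2; -20 0 105 4; -28 20 150 6; -36 60 190 8; -40 100 208 8; -40 120 213 8; -40 125 213 8'; python3 - <<'E'
from h import *
s=snap('top','t17.png');cv2.imwrite('pics/t17c.png',cv2.resize(s['frame'][165:260,320:410,::-1],None,fx=6,fy=6,interpolation=cv2.INTER_CUBIC))
d=snap('side','s17.png');cv2.imwrite('pics/s17c.png',cv2.resize(d['frame'][160:300,180:320,::-1],None,fx=4.25,fy=4.25,interpolation=cv2.INTER_CUBIC))
w=snap('wrist','w17.png')
for c in ('top','side'): print(c,[(np.round(x['centre'],0).tolist(),round(x['p'],2)) for x in r.tip_of(c,'nut0')])
B=np.array([.507,-.262])
for x in r.tip_of('top','nut0'): X=atz(s,x['centre'],.036);print(X, np.linalg.norm(X[:2]-B))
print(r.get_state()['clock'])
E
```

```text
clock: 21.35
tool_pos: [0.4651, 0.0841, 0.2066]
eef_rot: [0.706, -0.052, 0.047, -0.705]
contact_force: [0.1, -0.7, -1.3]
opening: 0.221
top [([220.0, 356.0], 0.54), ([221.0, 340.0], 0.51)]
side []
[ 0.53361579 -0.27658288  0.036     ] 0.030348982558527086
[ 0.52822886 -0.22309872  0.036     ] 0.04431674845309096
21.65
```

View pics/t17c.png

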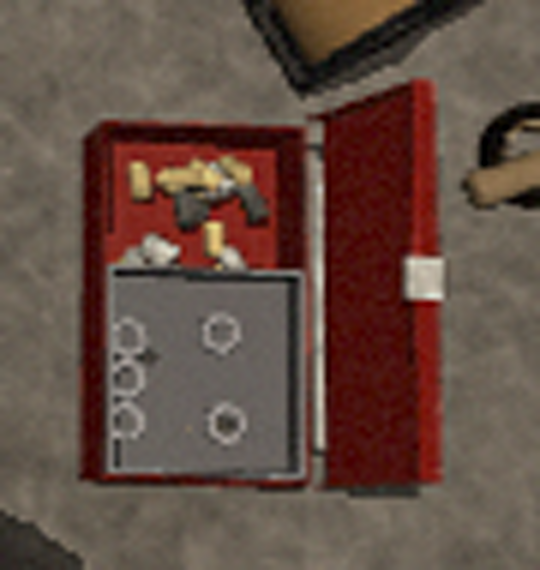

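View pics/s17c.png

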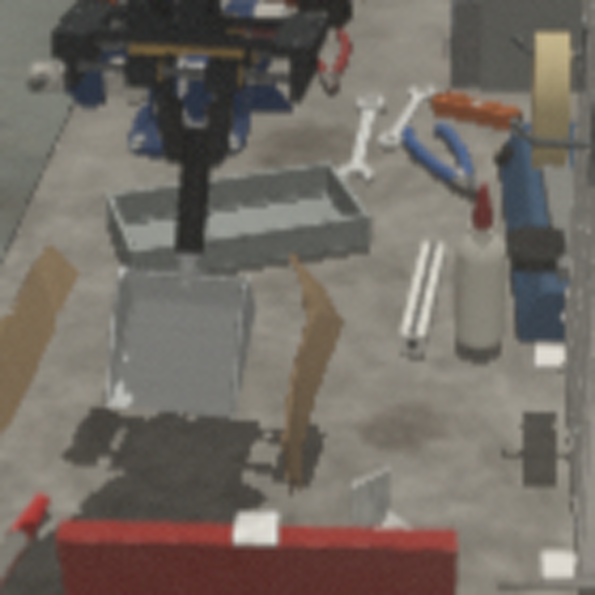

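```bash
python3 -m inch '0 15 0 0; 0 40 0 0; 0 60 0 0; 0 75 0 0; 0 90 0 0; 0 105 0 0; 0 115 0 0; 0 120 0 0; 0 124 0 0; 0 124 0 0' -1 18; python3 eye.py w18.png
```

```text
clock: 22.65
tool_pos: [0.4681, 0.0832, 0.0858]
eef_rot: [0.705, -0.051, 0.051, -0.705]
contact_force: [1.3, 1.2, 1.0]
opening: 0.22
eye [([181.9, 255.8], 0.73)]
0 [207.9 258.3] 10 [219.5 258.3] 20 [232.9 258.4] 30 [247.5 258.4] 40 [262.5 258.4] 0.22417055650521012 [ 1.29643611 -0.17310157  0.65723014] 22.75
```

View pics/w18.png

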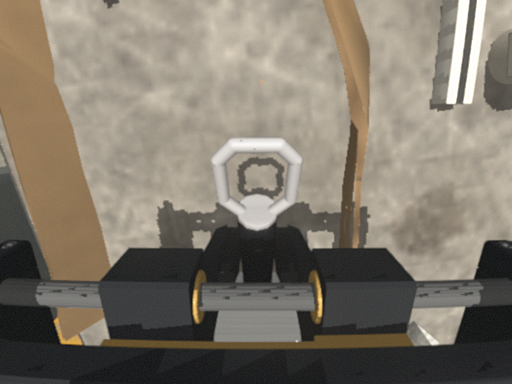

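```bash
python3 -m inch '0 3 0 0; 0 6 0 0; 0 9 0 0; 0 12 0 0; 0 14 0 0; 0 14 0 0' -1 4; python3 eye.py w19.png
```

```text
clock: 23.35
tool_pos: [0.4677, 0.0831, 0.0714]
eef_rot: [0.705, -0.051, 0.051, -0.705]
contact_force: [1.2, 2.4, 0.6]
opening: 0.227
eye []
0 [208.3 258.2] 10 [219.9 258.3] 20 [233.3 258.3] 30 [247.9 258.3] 40 [262.8 258.4] 0.22526104143763806 [ 0.44279029  0.40349451 -0.00483671] 23.45
```

```bash
python3 - <<'E'
from h import *
d=snap('side','s19.png');cv2.imwrite('pics/s19c.png',cv2.resize(d['frame'][190:300,160:270,::-1],None,fx=5.4,fy=5.4,interpolation=cv2.INTER_CUBIC))
E
```

```text
(no output)
```

View pics/s19c.png

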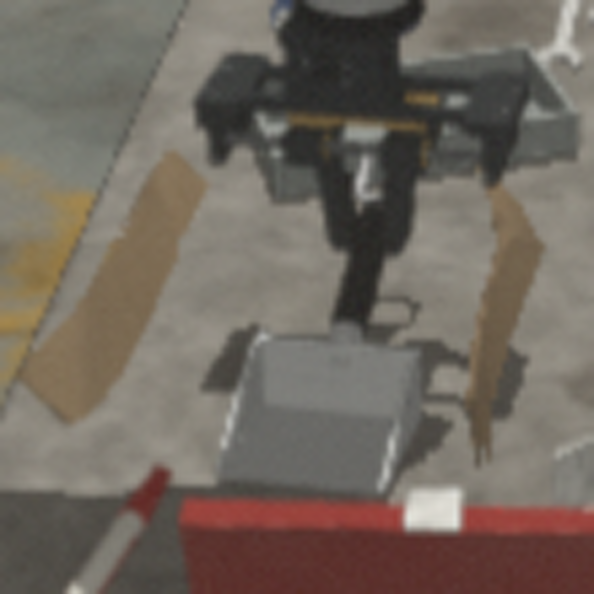

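View pics/w19.png

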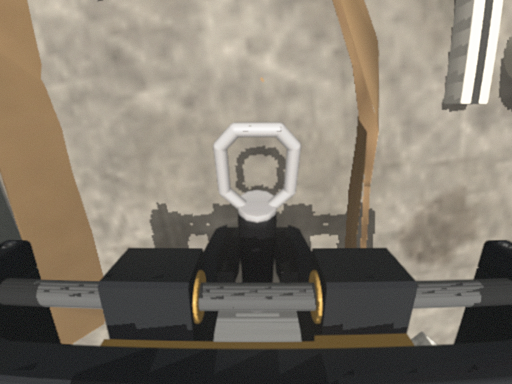

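```bash
python3 -m inch '0 0 0 0; 0 0 0 0; 0 0 0 0; 0 0 0 0' 0.2 30; python3 - <<'E'
from h import *
np.set_printoptions(precision=4,suppress=True)
w=snap('wrist','w20.png');d=snap('side');t=snap('top')
st=r.get_state();R=Rn.from_quat(st['eef_rot']).as_matrix();p=st['tool_pos'];print(p,st['opening'],st['clock'])
for c,s in (('wrist',w),('top',t),('side',d)):
  for n,z in (('scoop_eye',.1),('scoop_lip',0),('scoop_bowl',.01),('scoop_grip',.065)):
    a=r.tip_of(c,n)
    if a: X=atz(s,a[0]['centre'],z);print(c,n,a[0]['centre'],round(a[0]['p'],2),X,'tool',R.T@(X-p)*1e3)
E
```

```text
clock: 23.9
tool_pos: [0.4676, 0.0829, 0.0717]
eef_rot: [0.705, -0.051, 0.051, -0.705]
contact_force: [0.2, 0.4, -0.8]
opening: 0.567
[0.4678 0.0832 0.0717] 0.5959418767700111 24.05
wrist scoop_eye [205.3, 254.9] 0.84 [0.4714 0.1193 0.1   ] tool [ -1.603  -28.2983  36.2583]
wrist scoop_grip [277.5, 258.1] 0.9 [0.4642 0.0594 0.065 ] tool [ -0.1143   6.7162 -24.0638]
top scoop_lip [243.9, 295.2] 0.54 [ 0.4495 -0.0768  0.    ] tool [   5.0009   71.7492 -160.9312]
top scoop_bowl [241.9, 285.7] 0.83 [ 0.455  -0.0434  0.01  ] tool [   5.677    61.741  -127.0517]
side scoop_eye [222.7, 227.0] 0.69 [0.4658 0.1029 0.1   ] tool [ -4.7952 -28.2941  19.1895]
side scoop_lip [283.3, 214.7] 0.65 [ 0.4457 -0.0878  0.    ] tool [   2.8841   71.7521 -172.3633]
side scoop_bowl [215.0, 235.3] 0.7 [0.4693 0.3319 0.01  ] tool [-34.4641  61.652  246.3991]
side scoop_grip [237.6, 228.7] 0.66 [0.4737 0.067  0.065 ] tool [  8.1707   6.7137 -15.1146]
```

View pics/w20.png

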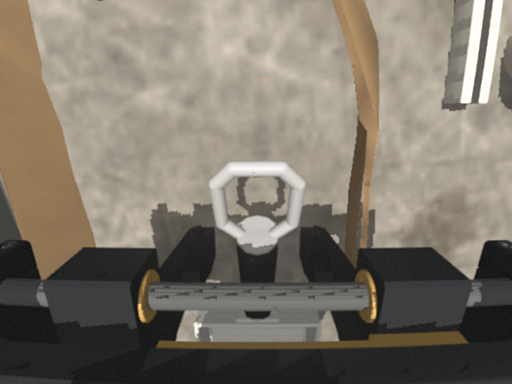

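```bash
python3 -m inch '0 0 -10 0; 0 6 -22 0; 0 14 -29 0; 0 17 -29 0; 0 17 -29 0'; python3 -m inch '0 0 0 0; 0 0 0 0; 0 0 0 0; 0 0 0 0; 0 0 0 0; 0 0 0 0; 0 0 0 0; 0 0 0 0' -1 60; python3 - <<'E'
from h import *
np.set_printoptions(precision=4,suppress=True)
w=snap('wrist','w21.png')
st=r.get_state();R=Rn.from_quat(st['eef_rot']).as_matrix();p=st['tool_pos'];print(p,st['opening'],st['clock'],st['contact_force'])
a=r.tip_of('wrist','scoop_eye')
if a: X=atz(w,a[0]['centre'],.1);print(a[0],X,'tool',R.T@(X-p)*1e3)
E
```

```text
clock: 25.15
tool_pos: [0.4632, 0.0543, 0.054]
eef_rot: [0.705, -0.052, 0.051, -0.705]
contact_force: [-0.0, 0.3, 0.1]
opening: 0.601
clock: 25.95
tool_pos: [0.4638, 0.0548, 0.0548]
eef_rot: [-0.705, 0.051, -0.051, 0.705]
contact_force: [-0.0, 1.1, 2.0]
opening: 0.22
[0.4638 0.0548 0.0548] 0.21838381373163365 26.0 [-0.348   1.4215  2.4478]
```

View pics/w21.png

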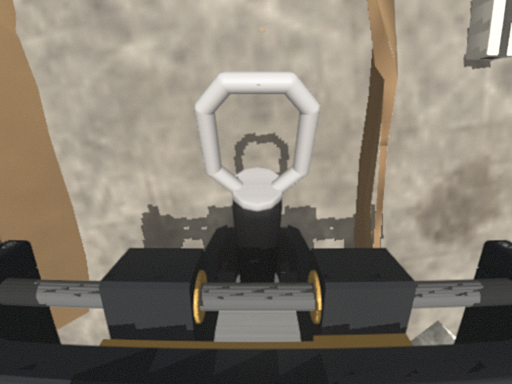

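```bash
python3 -m inch '0 -15 0 0; 0 -50 0 0; 0 -95 0 0; 10 -140 -9 4; 30 -180 -27 12; 55 -210 -50 20; 80 -225 -73 28; 100 -225 -91 36; 115 -225 -104 44; 120 -225 -109 52'; python3 -m inch '0 0 0 8; 0 0 0 16; 0 0 0 24; 0 0 0 30; 0 0 0 32.5; 0 0 0 32.5; 0 0 0 32.5'; python3 - <<'E'
from h import *
np.set_printoptions(precision=4,suppress=True)
w=snap('wrist','w22.png');t=snap('top','t22.png');d=snap('side','s22.png')
np.savez('w22.npz',**{k:w[k] for k in ['R','t','intrinsics','dist_coeffs']})
st=r.get_state();R=Rn.from_quat(st['eef_rot']).as_matrix();p=st['tool_pos'];print(p,st['q'].round(2),st['clock'],np.degrees(np.arctan2(R[1,2],R[0,2])))
for n in ('scoop_eye','free_hook_seat'):
  ra=[]
  for c,s in (('wrist',w),('top',t),('side',d)):
    a=r.tip_of(c,n)
    if a: print(c,n,a[0]['centre'],round(a[0]['p'],2)); ra.append(ray(s,a[0]['centre']))
  if len(ra)>1: X,e=tri(ra);print(X,e,'tool',R.T@(X-p)*1e3)
E
```

```text
clock: 27.05
tool_pos: [0.5671, -0.0735, 0.2792]
eef_rot: [0.61, -0.358, 0.358, -0.609]
contact_force: [-0.2, 0.6, -1.4]
opening: 0.216
clock: 27.75
tool_pos: [0.5661, -0.0707, 0.2793]
eef_rot: [-0.488, 0.512, -0.512, 0.488]
contact_force: [-0.0, 0.5, -0.9]
opening: 0.22
[ 0.5664 -0.0707  0.2796] [ 0.09  0.57 -0.07  1.7   0.05  0.87 -1.63] 27.9 -2.772435633596806
top scoop_eye [224.8, 354.8] 0.7
side scoop_eye [179.2, 275.9] 0.86
[ 0.5547 -0.1938  0.3688] [np.float64(0.06817610566997327), np.float64(0.06817610566997319)] tool [123.5584 -89.1862  -5.8407]
wrist free_hook_seat [198.6, 391.8] 0.24
top free_hook_seat [143.0, 306.8] 0.5
side free_hook_seat [191.3, 313.0] 0.46
[ 0.6821 -0.0956  0.3389] [np.float64(0.06476699798187119), np.float64(0.03321285224470542), np.float64(0.0487403919402323)] tool [ 19.3035 -59.4027 116.7405]
```

View pics/w22.png

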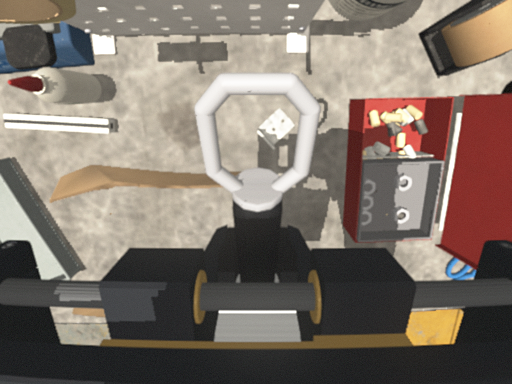

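```bash
python3 - <<'E'
from h import *
a=cv2.imread('pics/s22.png');cv2.imwrite('pics/s22c.png',cv2.resize(a[150:270,200:360],None,fx=5,fy=5,interpolation=cv2.INTER_CUBIC))
a=cv2.imread('pics/t22.png');cv2.imwrite('pics/t22c.png',cv2.resize(a[110:230,220:380],None,fx=5,fy=5,interpolation=cv2.INTER_CUBIC))
E
```

```text
(no output)
```

View pics/s22c.png

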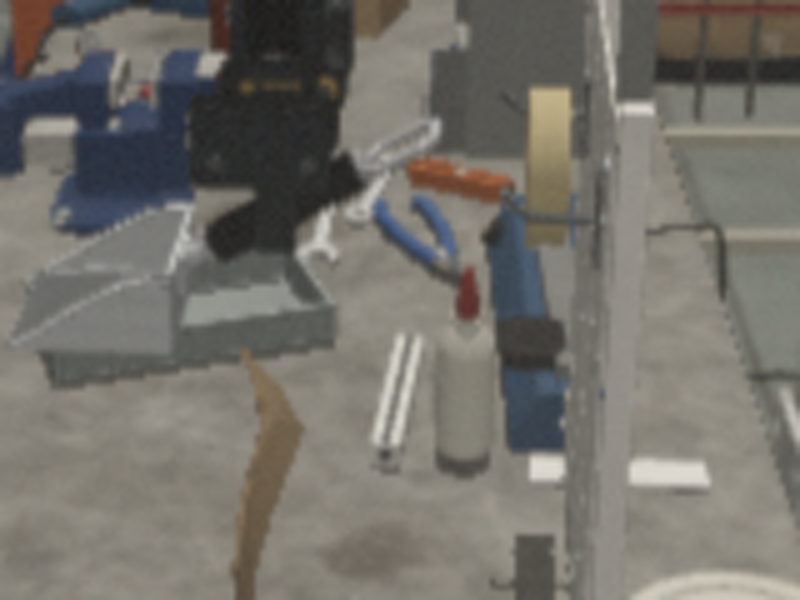

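View pics/t22c.png

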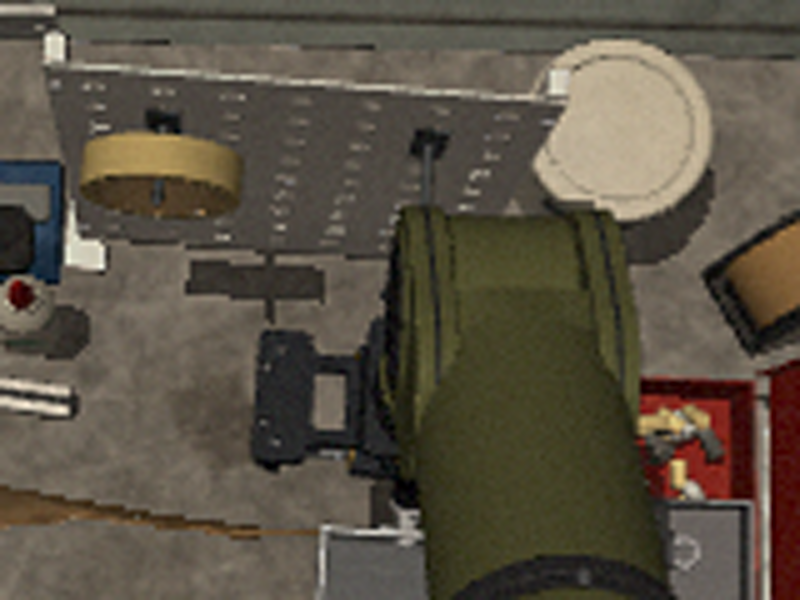

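```bash
python3 - <<'E'
from h import *
np.set_printoptions(precision=4,suppress=True)
t=snap('top');d=snap('side');w=dict(np.load('w22.npz'))
for nm,a,b in [('tip',(188.4,301),(153.7,305.3)),('base',(194.2,319),(139.7,305.7))]:
    print(nm,tri([ray(d,np.array(a)-.5),ray(t,np.array(b)-.5)]))
st=r.get_state();R=Rn.from_quat(st['eef_rot']).as_matrix();p=st['tool_pos']
# end bar & eye centre: side + wrist
for nm,a,b in [('bar',(150+125/5,200+437/5),(80,257)),('eye',(150+145/5,200+400/5),(125,257))]:
    X,e=tri([ray(d,np.array(a)-.5),ray(w,b)]);print(nm,X,e,'tool',R.T@(X-p)*1e3)
# handle angle: predicted side pixel of points using pitch p
for pt in (-5,0,5,10):
    f=chk(pt,(97.7,0,62.5-8)); print(pt,[((proj(d,f(q))[0][::-1]-[200,150])*5).astype(int).tolist() for q in [(-163,0,100),(-181,0,110.5),(45,-48,0),(-45,-48,42),(-45,-48,0),(45,48,0)]])
E
```

```text
tip (array([ 0.6887, -0.0733,  0.302 ]), [np.float64(0.0007544887666763508), np.float64(0.0007544887666763482)])
base (array([ 0.7354, -0.076 ,  0.2864]), [np.float64(0.0004126030967231885), np.float64(0.0004126030967233691)])
bar [ 0.6501 -0.0738  0.3395] [np.float64(0.0013847220765735107), np.float64(0.0013847220765734703)] tool [ -0.8434 -59.7942  83.5712]
eye [ 0.6343 -0.0732  0.3279] [np.float64(0.0018800378363752427), np.float64(0.001880037836375102)] tool [ -0.76   -48.1583  67.77  ]
-5 [[403, 158], [439, 143], [26, 248], [186, 198], [182, 265], [-10, 325]]
0 [[396, 147], [431, 130], [35, 269], [188, 206], [190, 273], [-1, 347]]
5 [[388, 137], [421, 117], [45, 288], [190, 213], [199, 280], [10, 367]]
10 [[379, 128], [410, 105], [57, 306], [193, 220], [208, 287], [23, 387]]
```

```bash
python3 -m inch '0 0 8 0; 0 0 20 0; 0 0 35 0; 0 0 48 0; 0 0 56 0; 0 0 58 0; 0 0 58 0'; python3 - <<'E'
from h import *
w=snap('wrist','w23.png');d=snap('side','s23.png')
a=cv2.imread('pics/s23.png');cv2.imwrite('pics/s23c.png',cv2.resize(a[150:250,220:340],None,fx=6.5,fy=6,interpolation=cv2.INTER_CUBIC))
E
```

```text
clock: 29.0
tool_pos: [0.6245, -0.0734, 0.2795]
eef_rot: [-0.488, 0.512, -0.512, 0.488]
contact_force: [0.3, -0.3, -2.0]
opening: 0.223
```

View pics/w23.png

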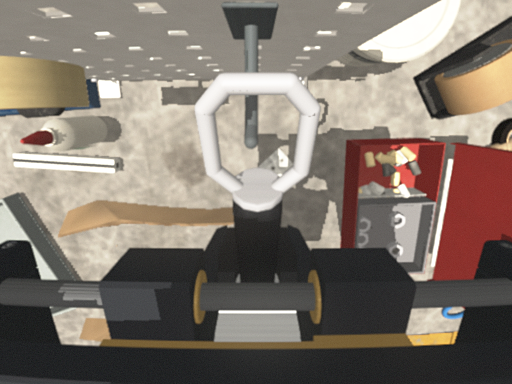

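View pics/s23c.png

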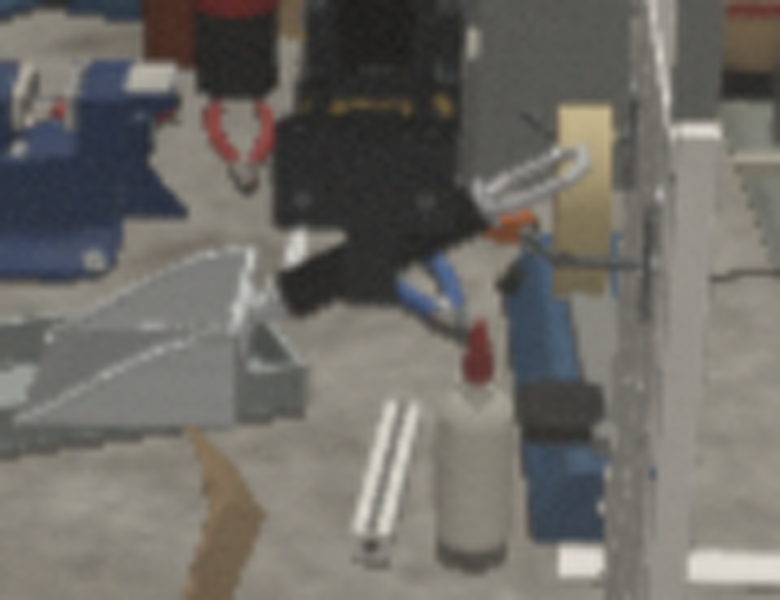

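```bash
python3 -m inch '-1 8 -1 0; -2 20 -1 0; -2 30 -1 0; -2 38 -1 0; -2 43 -1 0; -2 43 -1 0'; python3 - <<'E'
from h import *
w=snap('wrist','w24.png');d=snap('side','s24.png')
a=cv2.imread('pics/s24.png');cv2.imwrite('pics/s24c.png',cv2.resize(a[150:250,220:340],None,fx=6.5,fy=6,interpolation=cv2.INTER_CUBIC))
E
```

```text
clock: 29.7
tool_pos: [0.6234, -0.0714, 0.2359]
eef_rot: [-0.488, 0.512, -0.512, 0.487]
contact_force: [-0.2, 0.1, -1.1]
opening: 0.224
```

View pics/w24.png

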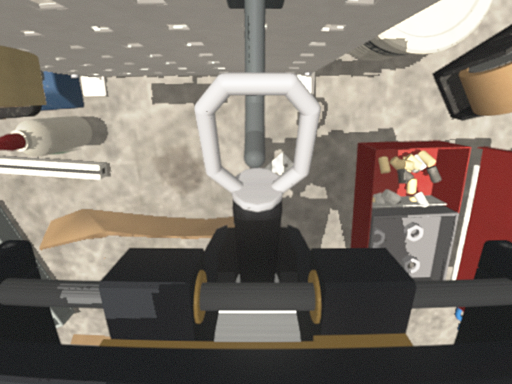

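View pics/s24c.png

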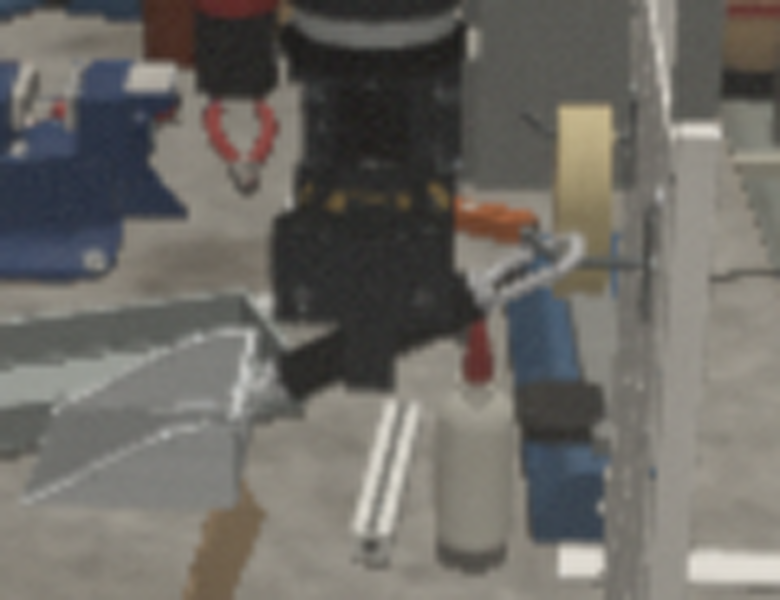

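```bash
python3 -m inch '0 3 0 0; 0 6 1 0; 0 10 3 0; 0 14 6 0; 0 18 9 0; 0 22 12 0; 0 24 14 0; 0 24 14 0; 0 24 14 0' -1 8; python3 - <<'E'
from h import *
w=snap('wrist','w25.png');d=snap('side','s25.png')
a=cv2.imread('pics/s25.png');cv2.imwrite('pics/s25c.png',cv2.resize(a[150:250,220:340],None,fx=6.5,fy=6,interpolation=cv2.INTER_CUBIC))
E
```

```text
clock: 30.7
tool_pos: [0.6384, -0.0721, 0.2131]
eef_rot: [0.487, -0.512, 0.513, -0.488]
contact_force: [3.3, -0.4, 1.5]
opening: 0.227
```

View pics/w25.png

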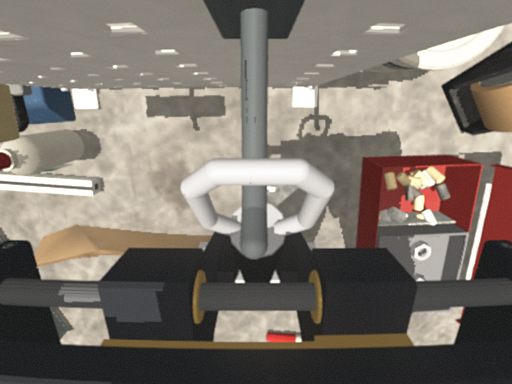

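View pics/s25c.png

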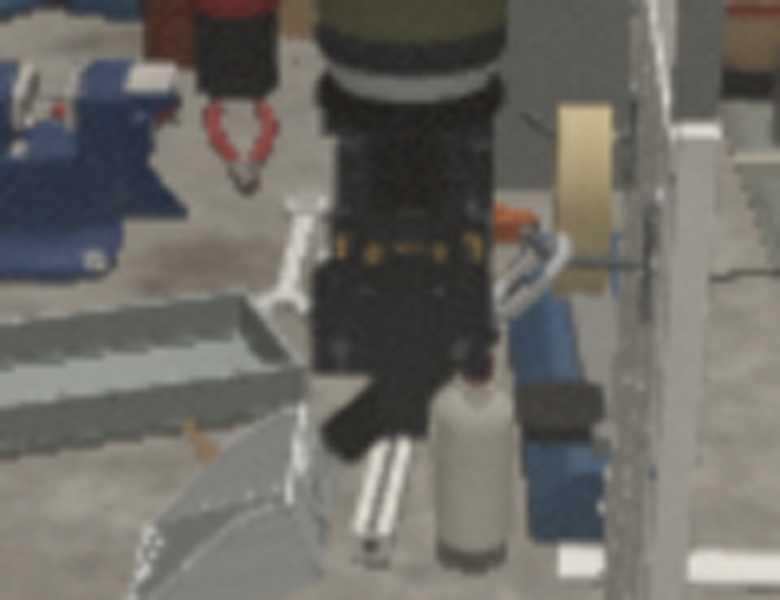

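```bash
python3 - <<'E'
import cv2
a=cv2.imread('pics/w25.png');cv2.imwrite('pics/w25c.png',cv2.resize(a[120:280,160:350],None,fx=4,fy=3.7,interpolation=cv2.INTER_CUBIC))
E
```

```text
(no output)
```

View pics/w25c.png

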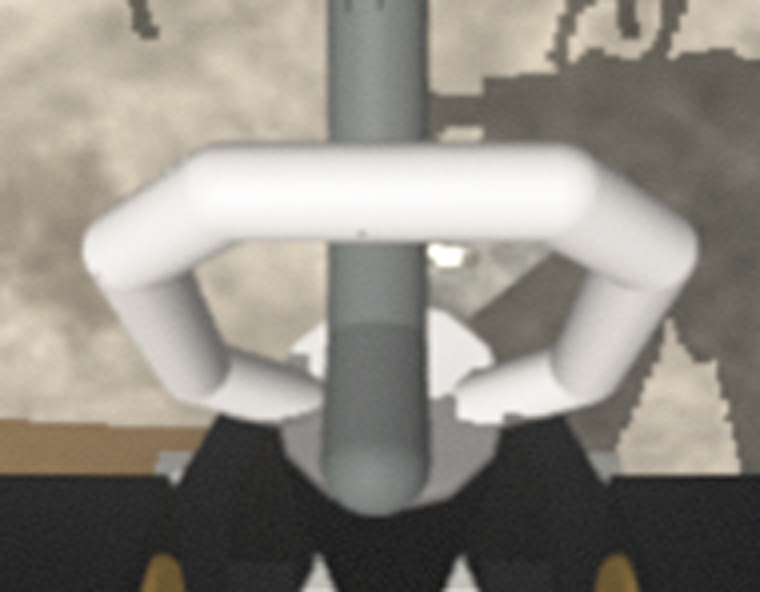

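```bash
python3 -m inch '0 0 0 0; 0 0 0 0; 0 0 0 0; 0 0 0 0; 0 0 0 0; 0 0 0 0' 1 8; python3 - <<'E'
from h import *
w=snap('wrist','w26.png');d=snap('side','s26.png')
a=cv2.imread('pics/s26.png');cv2.imwrite('pics/s26c.png',cv2.resize(a[150:270,220:340],None,fx=6,fy=5,interpolation=cv2.INTER_CUBIC))
E
```

```text
clock: 31.4
tool_pos: [0.6375, -0.0721, 0.2127]
eef_rot: [-0.488, 0.512, -0.512, 0.488]
contact_force: [0.3, 0.6, 0.8]
opening: 0.748
```

View pics/w26.png

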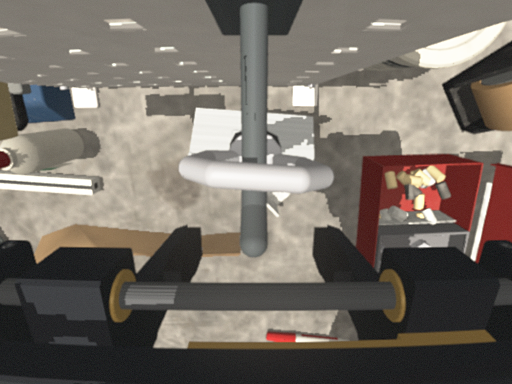

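View pics/s26c.png

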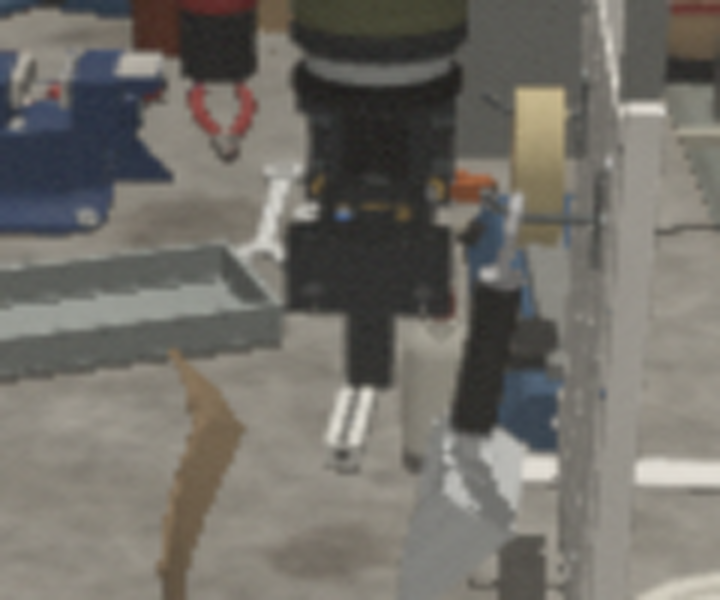

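```bash
python3 -m inch '0 0 -10 0; 0 0 -30 0; 0 0 -60 0; 0 0 -95 0; 0 0 -130 0; 0 -10 -150 0; 0 -30 -160 0; 0 -40 -160 0; 0 -40 -160 0; 0 -40 -160 0'; python3 -m inch '0 0 0 0; 0 0 0 0; 0 0 0 0; 0 0 0 0; 0 0 0 0; 0 0 0 0; 0 0 0 0; 0 0 0 0; 0 0 0 0; 0 0 0 0'; python3 - <<'E'
from h import *
d0=snap('side')['frame'].astype(int)
import time
d=snap('side','s27.png');t=snap('top','t27.png')
print(np.abs(d['frame'].astype(int)-d0)[150:300,280:340].max(), np.abs(d['frame'].astype(int)-d0)[150:300,280:340].mean())
a=cv2.imread('pics/s27.png');cv2.imwrite('pics/s27c.png',cv2.resize(a[150:270,220:340],None,fx=6,fy=5,interpolation=cv2.INTER_CUBIC))
a=cv2.imread('pics/t27.png');cv2.imwrite('pics/t27c.png',cv2.resize(a[110:260,220:420],None,fx=4,fy=4,interpolation=cv2.INTER_CUBIC))
E
```

```text
clock: 32.5
tool_pos: [0.4788, -0.0642, 0.2526]
eef_rot: [0.487, -0.512, 0.512, -0.488]
contact_force: [0.7, -0.2, 0.6]
opening: 1.001
clock: 33.5
tool_pos: [0.4778, -0.0642, 0.2527]
eef_rot: [0.488, -0.512, 0.512, -0.488]
contact_force: [0.2, -0.0, 0.7]
opening: 0.999
72 1.919
```

View pics/s27c.png

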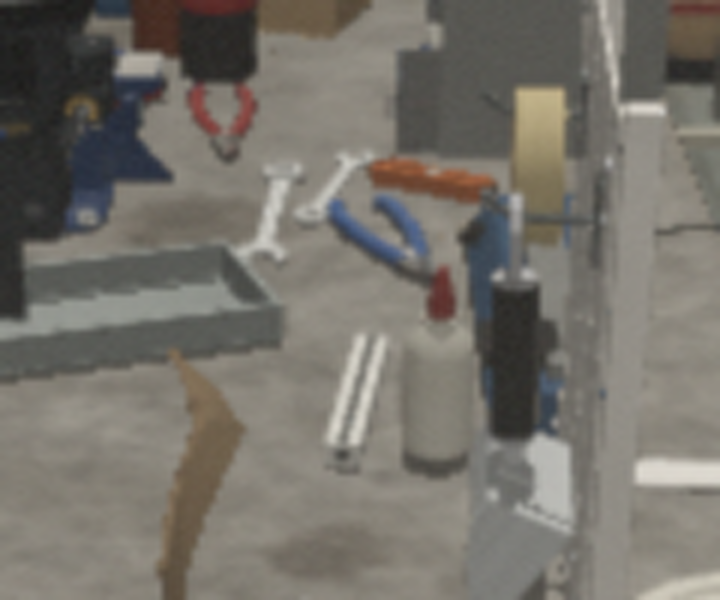

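View pics/t27c.png

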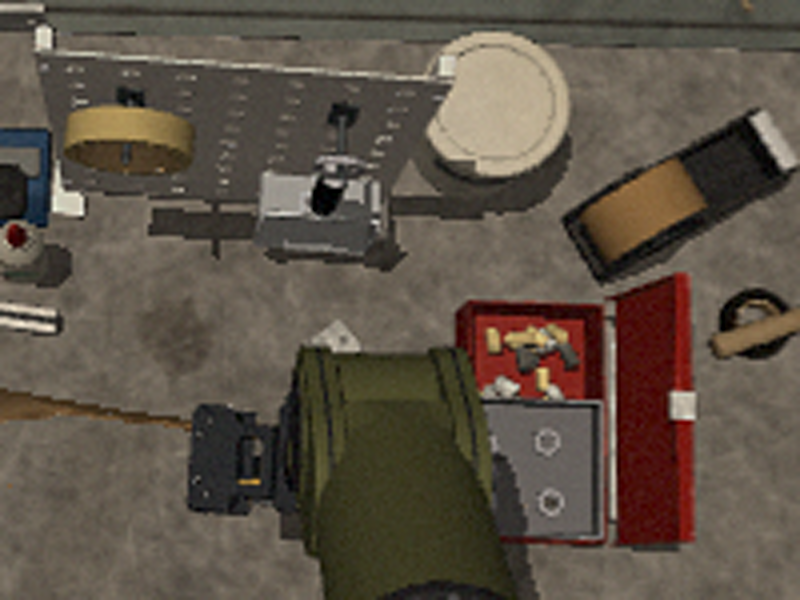

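```bash
H='0 0 0 0; 0 0 0 0; 0 0 0 0; 0 0 0 0; 0 0 0 0; 0 0 0 0; 0 0 0 0; 0 0 0 0; 0 0 0 0; 0 0 0 0'; python3 -m inch '0 0 0 0; 0 0 0 0; 0 0 0 0; 0 0 0 0; 0 0 0 0; 0 0 0 0; 0 0 0 0; 0 0 0 0; 0 0 0 0; 0 0 0 0' >/dev/null; python3 -m inch '0 0 0 0; 0 0 0 0; 0 0 0 0; 0 0 0 0; 0 0 0 0; 0 0 0 0; 0 0 0 0; 0 0 0 0; 0 0 0 0; 0 0 0 0'>/dev/null;  python3 -m inch '0 0 0 0; 0 0 0 0; 0 0 0 0; 0 0 0 0; 0 0 0 0; 0 0 0 0; 0 0 0 0; 0 0 0 0; 0 0 0 0; 0 0 0 0'>/dev/null; python3 -m inch '0 0 0 0; 0 0 0 0; 0 0 0 0; 0 0 0 0; 0 0 0 0; 0 0 0 0; 0 0 0 0; 0 0 0 0; 0 0 0 0; 0 0 0 0'; python3 - <<'E'
from h import *
F=[snap('side')['frame'].astype(float) for _ in range(8)]
for i in range(1,8): print(round(np.abs(F[i]-F[0])[180:300,285:320].mean(),2), round(np.abs(F[i]-F[0])[240:300,180:240].mean(),2),end=' | ')
d=snap('side','s28.png');a=cv2.imread('pics/s28.png');cv2.imwrite('pics/s28c.png',cv2.resize(a[150:290,220:340],None,fx=5,fy=4.2,interpolation=cv2.INTER_CUBIC))
print(r.get_state()['clock'])
E
```

```text
clock: 37.65
tool_pos: [0.4778, -0.0642, 0.2527]
eef_rot: [0.488, -0.512, 0.512, -0.488]
contact_force: [0.0, 0.8, 0.6]
opening: 1.001
2.05 1.18 | 3.05 1.18 | 3.66 1.18 | 4.19 1.2 | 4.44 1.21 | 4.44 1.22 | 4.39 1.19 | 38.1
```

View pics/s28c.png

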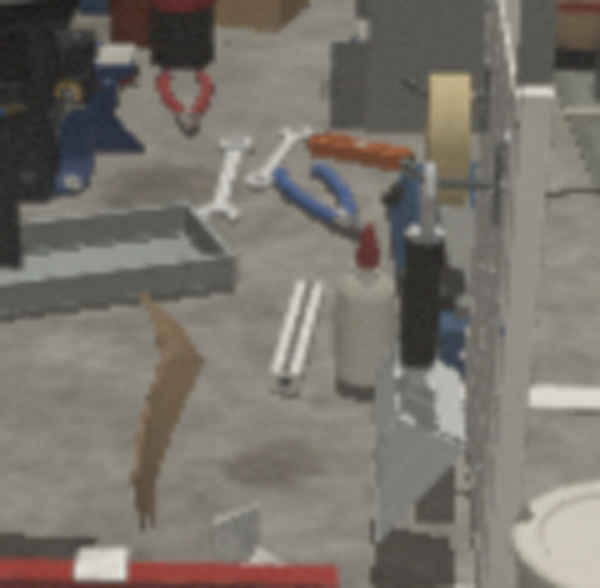

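```bash
for i in 1 2 3 4 5 6 7 8; do python3 -m inch '0 0 0 0; 0 0 0 0; 0 0 0 0; 0 0 0 0; 0 0 0 0; 0 0 0 0; 0 0 0 0; 0 0 0 0; 0 0 0 0; 0 0 0 0' >/dev/null; done; python3 - <<'E'
from h import *
F=[snap('side')['frame'] for _ in range(18)]
G=[cv2.cvtColor(f,cv2.COLOR_RGB2GRAY).astype(np.float32) for f in F]
for i in range(1,18): 
    a=G[0][205:238,296:312];b=G[i][205:238,296:312]
    print(np.round(cv2.phaseCorrelate(G[0][200:270,290:318],G[i][200:270,290:318])[0],2), round(float(np.abs(b-a).mean()),2),end=' | ')
print(r.get_state()['clock'])
E
```

```text
[-0.01 -0.04] 1.54 | [-0.01 -0.03] 1.72 | [-0.08  0.01] 2.18 | [-0.11  0.07] 2.6 | [-0.06  0.06] 3.09 | [-0.05  0.11] 3.33 | [-0.04  0.14] 3.52 | [-0.08  0.11] 3.63 | [-0.06  0.08] 3.66 | [-0.06  0.14] 3.46 | [-0.06  0.1 ] 3.25 | [-0.03  0.1 ] 2.85 | [-0.09  0.16] 2.57 | [-0.04  0.04] 2.2 | [-0.06 -0.05] 1.64 | [-0.   -0.01] 1.67 | [-0.01 -0.04] 1.55 | 47.0
```

```bash
python3 - <<'E'
from h import *
F=[snap('side')['frame'] for _ in range(18)]
cv2.imwrite('pics/s29.png',cv2.resize(F[0][190:280,280:330,::-1],None,fx=6.5,fy=6.5))
G=[cv2.cvtColor(f,cv2.COLOR_RGB2GRAY).astype(float) for f in F]
# horizontal edges positions: grip left edge near rows 215-232 ; template SSD with subpixel
from scipy.ndimage import shift
def fit(g,r0,r1,c0,c1):
    T=G[0][r0:r1,c0:c1];best=[]
    xs=np.arange(-3,3.01,.1)
    for x in xs: best.append(((shift(g,(0,x),order=1)[r0:r1,c0:c1]-T)**2).mean())
    return round(float(xs[int(np.argmin(best))]),1)
print('grip',[fit(g,212,232,301,307) for g in G]);print('lowbowl',[fit(g,240,265,296,308) for g in G])
print(r.get_state()['clock'])
E
```

```text
grip [0.0, 0.3, 0.2, -0.1, 0.2, -0.1, 0.2, 0.1, -0.1, -0.2, -0.1, 0.2, 0.2, 0.2, 0.3, 0.2, 0.2, 0.2]
lowbowl [0.0, 0.0, 0.0, 0.0, 0.1, 0.1, 0.1, 0.1, 0.1, 0.1, 0.1, 0.1, 0.1, 0.0, 0.0, 0.0, 0.0, 0.0]
47.9
```

View pics/s29.png

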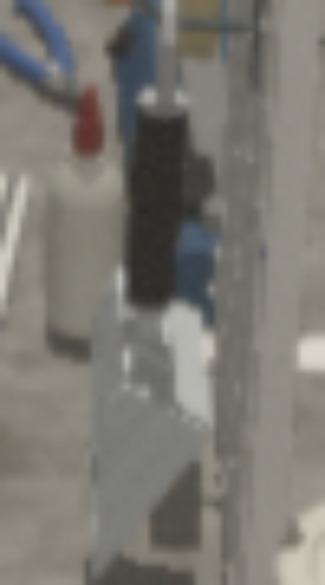

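```bash
for i in 1 2 3 4 5; do python3 -m inch '0 0 0 0; 0 0 0 0; 0 0 0 0; 0 0 0 0; 0 0 0 0; 0 0 0 0; 0 0 0 0; 0 0 0 0; 0 0 0 0; 0 0 0 0' >/dev/null; done; python3 - <<'E'
from h import *
from scipy.ndimage import shift
F=[snap('side')['frame'] for _ in range(18)]
np.save('F.npy',np.array(F))
G=[f.astype(float) for f in F]
def fit(g,r0,r1,c0,c1):
    T=G[0][r0:r1,c0:c1];xs=np.arange(-3,3.01,.1)
    return round(float(xs[int(np.argmin([((shift(g,(0,x,0),order=1)[r0:r1,c0:c1]-T)**2).mean() for x in xs]))]),1)
for w in [(238,270,290,299),(207,235,297,302),(207,235,305,311)]: print(w,[fit(g,*w) for g in G])
print(np.abs(G[9]-G[0])[195:275,288:315].max(2).mean(1).round(1)[::6], np.abs(G[9]-G[0])[100:150,100:200].mean())
print(r.get_state()['clock'])
E
```

```text
(238, 270, 290, 299) [0.0, 0.1, 0.2, 0.2, 0.2, 0.1, -0.1, 0.0, 0.0, 0.0, 0.0, 0.0, 0.1, 0.1, 0.0, 0.0, 0.0, 0.0]
(207, 235, 297, 302) [0.0, 0.0, -0.1, -0.1, -0.1, 0.0, 0.0, 0.0, 0.0, 0.0, 0.0, 0.0, 0.0, 0.0, 0.0, 0.0, 0.0, 0.0]
(207, 235, 305, 311) [0.0, 0.0, 0.0, 0.0, 0.0, 0.0, 0.0, 0.0, 0.0, 0.0, 0.0, 0.0, 0.0, 0.0, 0.0, 0.0, 0.0, 0.0]
[2.  2.6 1.8 2.4 2.  2.1 2.7 5.3 2.6 2.1 2.3 1.6 1.7 2.4] 1.1542666666666668
53.8
```

```bash
for i in 1 2 3; do python3 -m inch '0 0 0 0; 0 0 0 0; 0 0 0 0; 0 0 0 0; 0 0 0 0; 0 0 0 0; 0 0 0 0; 0 0 0 0; 0 0 0 0; 0 0 0 0' >/dev/null; done; python3 - <<'E'
from h import *
F=[snap('top')['frame'].astype(float) for _ in range(10)]
print([round(np.abs(f-F[0])[148:175,282:318].mean(),2) for f in F],[round(np.abs(f-F[0])[230:250,225:255].mean(),2) for f in F])
w=snap('wrist');cv2.imwrite('pics/w30.png',w['frame'][:,:,::-1])
print(r.get_state()['clock']); r.finish_job(); print(r.get_state()['clock'])
E
```

```text
[np.float64(0.0), np.float64(3.68), np.float64(4.2), np.float64(4.59), np.float64(4.8), np.float64(4.72), np.float64(4.35), np.float64(3.76), np.float64(3.05), np.float64(3.6)] [np.float64(0.0), np.float64(2.49), np.float64(2.42), np.float64(2.56), np.float64(2.57), np.float64(2.5), np.float64(2.49), np.float64(2.45), np.float64(2.45), np.float64(2.4)]
57.35
the job is handed in; nothing more can be done
the job is handed in; nothing more can be done
```

View pics/w30.png

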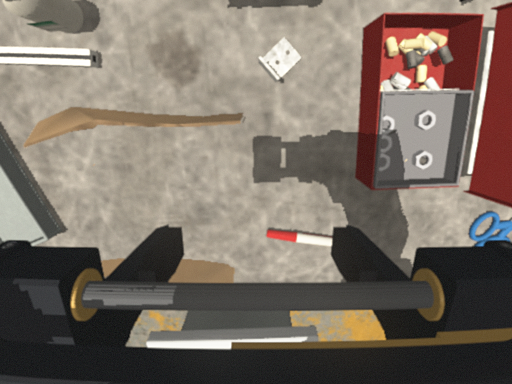

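The job is handed in at about 57 s of the 64 s allowed; no verdict was reported. I scooped all five nuts from the stock tray into the box's insert tray. I then set the scoop down, gripped it again lower on the handle, and hung it by its eye on the free hook. I let go and moved the gripper clear.

**Nuts:** My last pictures show all five in the insert tray, three against its left wall and two in the middle. I saw none spilled on the bench.

**Scoop:** It hangs nose down with the handle upright and the hook's arm through the eye.

**Swing:** The scoop was still swaying slightly at hand-in. The side camera showed about 0.2 pixel, roughly half a millimetre, which should be well under the speed limit. The top camera's picture differences rose slightly above the noise, which fits a small remaining swing that I did not convert to a speed.

**Disagreements:**
- The top and wrist cameras differed by up to about 5 mm, and there was a 2–3 degree difference in the scoop's angle in the hand. I allowed for both.
- The first push into the stock tray jammed at about 56 N, within the 120 N wrist limit. It freed when I eased the downward pressure.

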